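# Unload the counter-top dumpling steamer

## Robot

A 6-joint arm with a two-finger parallel gripper is mounted at the origin on the work surface. World frame = base frame: x ahead of the robot, y to its left, z up, the work surface at z = 0. Lengths are in m, angles in rad, forces in N, time in s.
With the tool pointing down it reaches from about 0.325 to 0.925 m from the base axis. Payload 3.1 kg.
Tool frame: the origin (TCP) lies midway between the tips of the shut fingers; the grasp point (between the pads) lies 19 mm behind it; z points along the fingers, y is the direction in which the jaws open and shut (so a half turn about z gives the same grasp; the last joint's range is limited). The gripper opens to 85 mm and grips with 20 to 120 N. Pads are 22 mm wide; open, the fingers measure 114 mm over their backs; the gripper's body (76 mm by 85 mm) begins 54 mm behind the grasp point. The pads swing forward as they close: fully open they stand 13 mm farther back than shut.
Start: joints at [-1.248, 0.217, 1.613, -0, 1.311, -0.112], TCP at [0.263, -0.567, 0.2] pointing down, gripper open.
Joint ranges: [-2.75, 2.75], [-0.78, 2.1], [0.31, 2.55], [-1.13, 4.27], [0.13, 2.63], [-2.58, 2.58]. Speed limits (rad/s): [2.79, 2.79, 3.14, 3.14, 3.14, 3.14].

## Interface

Orientations are given as a rotation vector (axis times angle).
In Python, from station import observe, get_image, camera_params, job_done, look_for, cut_out gives the robot as it stands.
- The arm moves only by the tool jog_arm, never from a script. Its argument "targets" is a list of rows, each a list of 7 numbers: the shift along the tool's x, y, z in cm, then the turn, a rotation vector about the tool's x, y, z in rad, then the closure, from 0 (fully open) to 1 (shut). In form: [[x, y, z, wx, wy, wz, fingers], ...]. A call has 1 to 10 rows; each row shifts and turns the pose as measured when the row begins, along the tool's axes as they then stand; what a row does not reach is not made up. A row lasts 1/10 s, in which the tool goes at most 50 mm and 8.59 degrees, less where a joint would pass 70% of its speed; a pose out of reach is approached as far as the arm can. A call is refused whole if a number of a shift passes 5 or a number of a turn 0.15, either way. A call with a gripper value outside its range is refused whole. The fingers move at their own pace and stop on an object; "force" is the grip in N (left out, the last holds). Time passes only in rows, so rows that do not move let the fingers close. It gives the time, the measured TCP pose, the force and the opening at its end, in the units of the state.
- observe(): the state, without advancing time (a new reading comes with each control period).
- get_image(name): name is "side" or "top" or "wrist"; returns the picture (400x640x3 uint8, red, green, blue); there is no depth.
- camera_params(name): a dict with "K" (3x3 intrinsics, pixels), "origin" and "orientation" of the camera in the world; the wrist camera has in their place "mount" (4x4, takes a point from camera to tool coordinates, whose origin is the TCP and whose axes are the flange's). Camera axes: x right, y up, looking along -z (the intrinsics and any distortion apply to the point x, -y, -z); pixel columns grow to the right and rows downward; lengths in m; the calibration is good to about 2 mm. The wrist camera is an equidistant fisheye: a pixel r from the principal point sees the ray r / f radians off the axis. A picture is of the moment at which its call begins: read the wrist's pose just before it. camera_params takes no time and is no camera call.
- job_done(): hands the job in, once; it reports no verdict.
Trained networks look in the newest picture that a camera, given by its name, has taken for a name from the list of things; names that differ only in an ending like _2 or _b are one class to them, and where a whole thing is asked for, a point or a joint stands for the part that bears it (a point fixed in the world has none). Each returns a list of dicts, best first, with "score" (0 to 1); they miss things now and then, are a little off and sometimes report something else, mostly with a low value. They report only what shows in the picture. A call takes as long as a camera call.
- look_for(camera, name): "point" ([row, column] as shares, 0 to 1, of the picture: columns of its width, rows of its height, amid what is visible of it).
- cut_out(camera, name): "pixels" (400x640 bool, what is visible of it) and "point" ([row, column] as shares, 0 to 1, of the picture: columns of its width, rows of its height, amid what is visible of it).
The state is a dict: "t": time; "qpos": joint angles; "qvel": joint speeds; "tau": joint torques, N m; "eef_pos": TCP position; "ee_rot": TCP orientation; "ft_force": force on the tool from outside, world axes, zero at the start; "moment": the same for the moment, N m; "opening": finger opening in m.
Only numpy, scipy, OpenCV 4.12 (cv2) and the standard library are available. Lean on these libraries where they do the work, as an engineer would, in place of code of your own. Each camera call takes 0.05 s, during which the arm holds its last target.

## Task

The dumplings are done, so unload the steamer: first turn the steam down to low by swinging the valve lever to the middle mark of its plate, and only then lift the front half of the cover by its bar and fold it right over until it lies flat on the rear half. Lift the basket out by its arched handle, keep it upright, and set it down (do not drop it) flat inside the shallow drip tray. Leave the cover folded open and the steam on low for the next batch, and do not disturb the bowl, the scraper or the sauce bottle.

Things in the scene. Friction and masses are not known exactly. Their poses are not given: they have to be found in the camera images.
- steamer: Fixed stainless steam well, 260 mm (x) by 340 mm (y) over the rim. Origin: on the table under the middle of the cover's hinge line; x points from the operator (robot side) to the back. Front wall at x = -118 mm, rim at -130; rim top z = 155, closed cover top 163. Front half of the well: x -112 to 0, y -152 to 152, floor z = 50 mm. A 21 mm pipe leaves its right (-y) side at z = 65
- steam_lever (a joint): Angle of the quarter-turn steam lever, rad, in a level plane; grows clockwise from above. 0 = in line with the pipe, pointing along the steamer's -y (full steam); 0.785 = diagonal, at the plate's middle mark (low); 1.571 = along the steamer's -x, at the operator (shut). Stays where left; about 1.5 N at its end moves it. Begins at or near full
- lever_pivot (a point): Axis of the steam lever at the lever's height, 118 mm above the table, at x = -70, y = -225 mm of the steamer. A quadrant plate of 54 mm radius with three dark radial marks (full, low, shut) lies 9 mm lower; the valve and pipe under it reach 84 mm above the table
- lever_grip (a point): Middle of the outer part of the lever's black sleeve, 85 mm from the pivot, moving with the lever. The sleeve is 15 mm wide, 11 mm high, from 50 to 106 mm out from the pivot
- cover (a joint): Angle of the front half of the cover about its hinge, rad: 0 = closed over the front of the well, 1.571 = upright, 3.142 = folded over, flat on the fixed rear half. Friction hinge: stays at any angle; raising it takes about 4 N at the bar, pushing it down past upright 1 to 3 N. Panel 130 mm from hinge to free edge, 340 mm wide, 8 mm thick; both faces smooth
- cover_hinge (a point): Middle of the cover's hinge line, 163.5 mm above the table; the line runs along the steamer's y
- cover_bar (a point): Middle of the loop handle's bar on the cover's free edge (moves with the cover): round, 10 mm thick, 100 mm free length along the steamer's y, 170 mm from the hinge, in the plane of the panel (4 mm under its top when closed). 35 mm clear between bar and panel edge; free space under the bar down to the table when closed
- basket: Loose stainless basket with eight dumplings fixed in it, 88 mm (x) x 160 mm (y) x 50 mm high, about 0.4 kg, standing on the floor of the front half of the well under the cover. Origin: centre of its underside; z up
- basket_bar (a point): Middle of the basket's fixed arched handle, 85 mm above its underside: round bar, 10 mm thick, straight for 140 mm along the basket's y. The dumplings' tops are 55 mm below it
- drip_tray: Fixed shallow metal tray on the table to the left (+y), 320 mm (x) x 230 mm (y), rim 26 mm high, floor 4 mm above the table, inside 312 x 222 mm. Origin: centre of its underside, on the table
- bowl: Loose steel bowl, 110 mm across, 50 mm high; bystander. Origin: centre of its underside
- scraper: Loose dough scraper lying flat, 122 x 130 mm, 24 mm high with a wooden grip; bystander. Origin: under the middle of its blade
- sauce_bottle: Loose amber bottle, 62 mm across, 170 mm high; bystander. Origin: centre of its underside

How it is judged:
By the outcome, as a careful person would: the job done as asked, in the order asked, and still so for the second after the job is handed in, with the robot touching nothing.
It also fails if it takes over 72 s, if anything falls off the work surface, if the arm or the gripper's body presses on something with over 40 N, if the wrist force passes 120 N, or if a joint passes its speed limit or range.

## Working session

There is one attempt and no reset: what is moved stays moved. The work goes in short steps, Python scripts to look and compute and a tool call to move; the robot and the scene stay as the last step left them, time stands still between calls to the robot, and variables do not carry over. Pictures are saved under pics/ and viewed, and the job is handed in when it is done.

Besides the shell and the picture viewer there is one more tool, called after "Request:" by a JSON object that holds its "api" and its "payload", one argument or row to a line. jog_arm: Moves the arm, as the interface text tells. Its arguments: {"type":"object","properties":{"targets":{"type":"array","items":{"type":"array","items":{"type":"number"}}},"force":{"type":"number"}},"required":["targets"]}

```bash
ls; mkdir -p pics; python3 - <<'E'
from station import *
import cv2
s=observe();print(s)
for n in ["side","top","wrist"]:
    im=get_image(n);cv2.imwrite(f"pics/{n}0.png",im[:,:,::-1]);print(n,camera_params(n))
E
```

```text
pics
{'t': 0.0, 'qpos': array([-1.24822211e+00,  2.17802355e-01,  1.61494442e+00, -1.48885333e-05,
        1.31130140e+00, -1.12197576e-01]), 'qvel': array([-0.00122014,  0.0010203 , -0.00066407,  0.00114971,  0.00030264,
        0.00037554]), 'tau': array([ 2.42337355e-04, -3.96848273e+01, -3.03852260e+01, -1.89783887e-04,
        9.71590576e-03, -6.76026701e-06]), 'eef_pos': array([ 0.26298153, -0.5659852 ,  0.19873311]), 'ee_rot': array([-3.06526965e+00, -6.77051267e-01,  4.27116275e-04]), 'ft_force': array([-0.30132983,  0.01360303,  0.041942  ]), 'moment': array([ 0.00280921,  0.00349328, -0.03978732]), 'opening': 0.0851971700063558}
side {'K': array([[388.59601028,   0.        , 316.27779724],
       [  0.        , 388.59601028, 200.05416659],
       [  0.        ,   0.        ,   1.        ]]), 'origin': array([0.43331973, 0.93853901, 0.72499155]), 'orientation': array([ 0.00736424, -1.46596837, -2.72378431])}
top {'K': array([[368.49884003,   0.        , 317.55938139],
       [  0.        , 368.49884003, 200.18958499],
       [  0.        ,   0.        ,   1.        ]]), 'origin': array([0.41882865, 0.03503949, 1.0954006 ]), 'orientation': array([ 0.03101934, -0.04417861, -1.55153163])}
wrist {'K': array([[309.70691629,   0.        , 321.71998372],
       [  0.        , 309.70691629, 201.89716646],
       [  0.        ,   0.        ,   1.        ]]), 'mount': array([[-2.57965278e-04,  9.45066759e-01,  3.26877277e-01,
         8.34511719e-02],
       [ 9.99999739e-01,  2.33761839e-05,  7.21595450e-04,
         1.97865417e-04],
       [ 6.74314730e-04,  3.26877378e-01, -9.45066519e-01,
        -1.73985983e-01],
       [ 0.00000000e+00,  0.00000000e+00,  0.00000000e+00,
         1.00000000e+00]])}
```

View pics/side0.png

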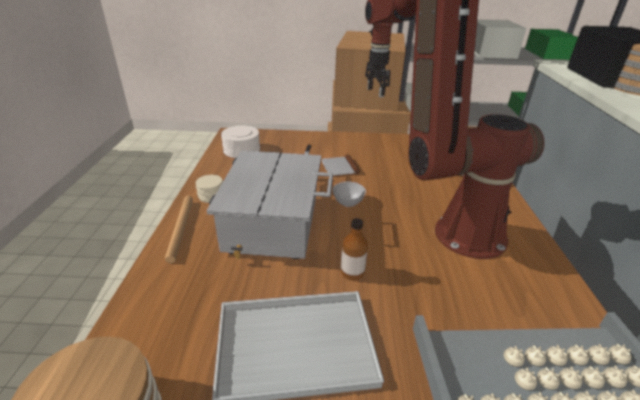

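View pics/top0.png

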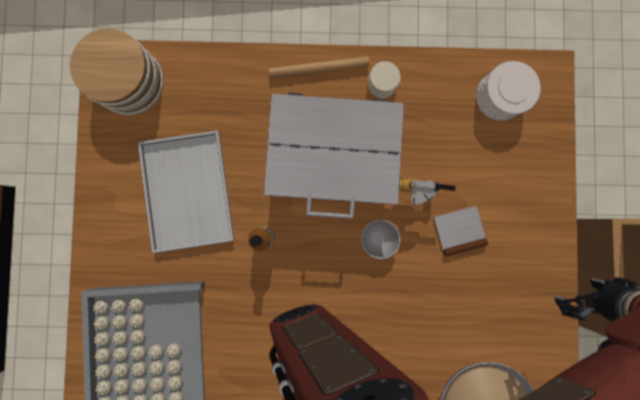

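View pics/wrist0.png

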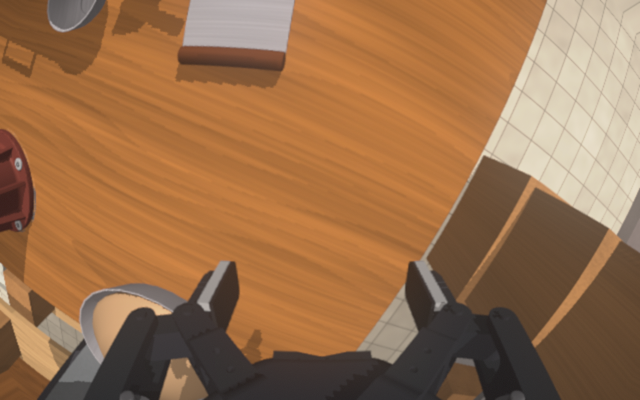

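```bash
cat > h.py <<'E'
from station import *
import numpy as np,cv2
from scipy.spatial.transform import Rotation as R
def ray(cam,uv,s=None):
    p=camera_params(cam);K=p["K"];u,v=uv
    a=(u-K[0,2])/K[0,0];b=(v-K[1,2])/K[1,1]
    if cam=="wrist":
        r=np.hypot(a,b);k=np.sin(r)/r if r>1e-9 else 1
        d=np.array([a*k,-b*k,-np.cos(r)])
        M=p["mount"];Rt=R.from_rotvec(s["ee_rot"]).as_matrix()
        return s["eef_pos"]+Rt@M[:3,3],Rt@M[:3,:3]@d
    d=np.array([a,-b,-1.]);d/=np.linalg.norm(d)
    return np.array(p["origin"]),R.from_rotvec(p["orientation"]).as_matrix()@d
def atz(cam,uv,z,s=None):
    o,d=ray(cam,uv,s);return o+d*(z-o[2])/d[2]
def tri(*rays):
    A=np.zeros((3,3));b=np.zeros(3)
    for o,d in rays:
        P=np.eye(3)-np.outer(d,d);A+=P;b+=P@o
    x=np.linalg.solve(A,b)
    return x,[np.linalg.norm((np.eye(3)-np.outer(d,d))@(x-o)) for o,d in rays]
def proj(cam,X,s=None):
    p=camera_params(cam);K=p["K"]
    if cam=="wrist":
        M=p["mount"];Rt=R.from_rotvec(s["ee_rot"]).as_matrix()
        o=s["eef_pos"]+Rt@M[:3,3];Rc=Rt@M[:3,:3]
        c=Rc.T@(np.array(X)-o);th=np.arccos(-c[2]/np.linalg.norm(c));q=np.hypot(c[0],c[1])
        return np.array([K[0,2]+K[0,0]*th*c[0]/q,K[1,2]-K[0,0]*th*c[1]/q])
    c=R.from_rotvec(p["orientation"]).as_matrix().T@(np.array(X)-p["origin"])
    return np.array([K[0,2]+K[0,0]*c[0]/-c[2],K[1,2]-K[1,1]*c[1]/-c[2]])
E
python3 - <<'E'
from h import *
np.set_printoptions(precision=4,suppress=True)
for c in ["top","side"]:
    im=get_image(c)
    for n in ["steamer","steam_lever","cover","cover_bar","lever_grip","lever_pivot","cover_hinge","drip_tray","bowl","scraper","sauce_bottle"]:
        r=look_for(c,n)
        print(c,n,[(round(q["score"],2),(np.array(q["point"])[::-1]*[640,400]).round(1)) for q in r[:2]])
print(observe()["t"])
print("hinge",atz("top",(271,145),.1635),atz("top",(398,153),.1635))
print("tray",[atz("top",p,.026) for p in [(139,142),(218,132),(232,240),(152,252)]])
for p in [(305,214),(354,217)]:print("bar",atz("top",p,.159))
E
```

```text
top steamer [(0.81, array([336.2, 154.9]))]
top steam_lever []
top cover [(0.69, array([332.4, 174.6])), (0.2, array([263.8, 238.1]))]
top cover_bar [(0.68, array([332. , 172.7]))]
top lever_grip [(0.56, array([436.5, 185.9]))]
top lever_pivot [(0.85, array([336.1, 152.8]))]
top cover_hinge [(0.63, array([336.5, 152.7]))]
top drip_tray [(0.73, array([186. , 193.7]))]
top bowl [(0.82, array([378., 241.]))]
top scraper [(0.68, array([459.3, 231. ]))]
top sauce_bottle [(0.82, array([263.7, 238.9])), (0.48, array([337.9, 151.3]))]
side steamer [(0.78, array([265.7, 204.6]))]
side steam_lever [(0.37, array([308.6, 149.7]))]
side cover [(0.8, array([292.6, 189.2]))]
side cover_bar [(0.85, array([294.2, 188.8]))]
side lever_grip []
side lever_pivot [(0.56, array([268.4, 203.6]))]
side cover_hinge [(0.86, array([269.1, 202.8]))]
side drip_tray [(0.75, array([297.1, 348.1]))]
side bowl [(0.87, array([347. , 194.1])), (0.39, array([342.4, 161.9]))]
side scraper [(0.9, array([340. , 162.5]))]
side sauce_bottle [(0.86, array([356.4, 258. ])), (0.23, array([291.7, 190.9]))]
1.35
hinge [0.6021 0.1489 0.1635] [ 0.5882 -0.1754  0.1635]
tray [array([0.6301, 0.5502, 0.026 ]), array([0.6643, 0.3214, 0.026 ]), array([0.3506, 0.2712, 0.026 ]), array([0.3121, 0.4996, 0.026 ])]
bar [0.4282 0.0588 0.159 ]
bar [ 0.4229 -0.0658  0.159 ]
```

```bash
python3 - <<'E'
import cv2
a=cv2.imread("pics/top0.png");cv2.imwrite("pics/topc.png",cv2.resize(a[80:280,240:500],None,fx=3,fy=3,interpolation=cv2.INTER_CUBIC))
a=cv2.imread("pics/side0.png");cv2.imwrite("pics/sidec.png",cv2.resize(a[120:320,190:450],None,fx=3,fy=3,interpolation=cv2.INTER_CUBIC))
E
```

```text
(no output)
```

View pics/topc.png

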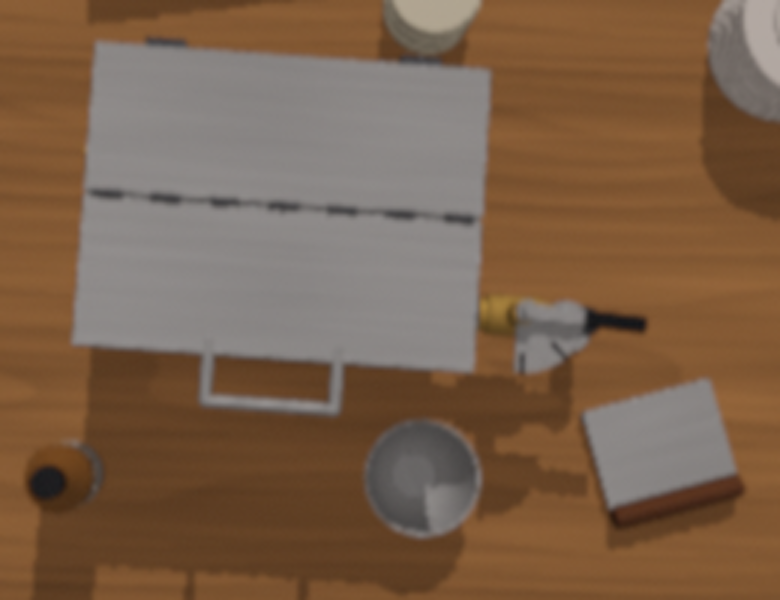

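View pics/sidec.png

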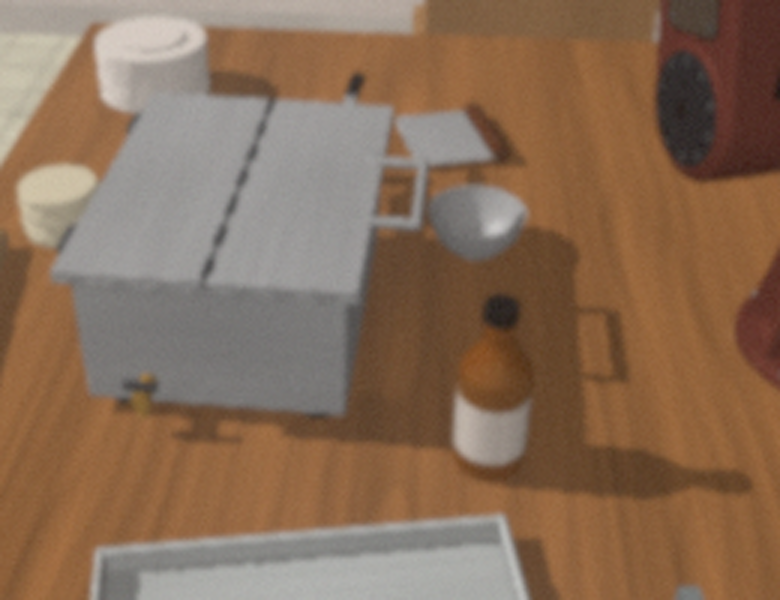

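```bash
python3 - <<'E'
from h import *
from scipy.optimize import least_squares
np.set_printoptions(precision=4,suppress=True)
T=lambda p:np.array(p)/3+[240,80]; S=lambda p:np.array(p)/3+[190,120]
obs=[("top",(.13,.17,.163),T((95,40))),("top",(.13,-.17,.163),T((491,70))),("top",(-.13,-.17,.163),T((474,371))),("top",(-.13,.17,.163),T((73,344))),("top",(-.17,0,.159),T((271,403))),
("side",(.13,.17,.163),S((55,275))),("side",(.13,-.17,.163),S((155,94))),("side",(-.13,-.17,.163),S((392,106))),("side",(-.13,.17,.163),S((362,292))),("side",(-.17,0,.159),S((420,193)))]
def W(q,X): return np.r_[q[:2]+R.from_euler('z',q[2]).as_matrix()[:2,:2]@X[:2],X[2]+q[3]]
def f(q):return np.concatenate([proj(c,W(q,np.array(X)))-o for c,X,o in obs])
r=least_squares(f,[.6,0,0,0]);print(r.x,np.degrees(r.x[2]));print(r.fun.reshape(-1,2))
q=r.x.copy()
tip=[(T((646,324)),"top"),(S((355,78)),"side")]
print("tip tri",tri(*[ray(c,p) for p,c in tip]),atz("top",tip[0][0],.118))
for n,X in dict(pivot=(-.07,-.225,.118),bar=(-.17,0,.159),hinge=(0,0,.1635)).items():
    print(n,W(q,np.array(X)),proj("top",W(q,np.array(X))),proj("side",W(q,np.array(X))))
for n,a,b,z in [("bowl",(378,241),(347,194),0.025),("bottle",(260,239),(356,258),.08)]:
    print(n,tri(ray("top",a),ray("side",b)),atz("top",a,z))
print(atz("top",T((422,478)),.05))
E
```

```text
[ 0.596  -0.0135 -0.0447 -0.004 ] -2.5600956164023416
[[ 0.1459  1.4352]
 [-0.3415  0.0429]
 [ 0.0084  0.1394]
 [ 0.3861  0.6271]
 [ 0.0626  0.9299]
 [-1.454  -0.978 ]
 [-0.856  -0.4413]
 [ 0.0481  0.1654]
 [-0.9411  0.3599]
 [-0.0493  0.3573]]
tip tri (array([ 0.5071, -0.3421,  0.112 ]), [np.float64(0.0010620296067079776), np.float64(0.001062029606707914)]) [ 0.5055 -0.3397  0.118 ]
pivot [ 0.5161 -0.2351  0.114 ] [415.8451 183.4127] [304.0465 159.0581]
bar [ 0.4262 -0.0059  0.155 ] [330.396  215.2632] [329.9507 184.6906]
hinge [ 0.596  -0.0135  0.1595] [334.5668 148.9446] [270.611  179.6352]
bowl (array([ 0.3617, -0.149 ,  0.0356]), [np.float64(0.005746082398082327), np.float64(0.0057460823980824355)]) [ 0.3553 -0.1508  0.025 ]
bottle (array([0.3547, 0.1864, 0.0554]), [np.float64(0.0019549258349411875), np.float64(0.0019549258349411147)]) [0.3582 0.1827 0.08  ]
[ 0.3617 -0.1539  0.05  ]
```

Request:
{"api": "jog_arm", "payload": {
  "targets": [
    [0,0,0,0,0,-0.15,0],
    [0,0,0,0,0,-0.15,0],
    [0,0,0,0,0,-0.15,0],
    [0,0,0,0,0,-0.15,0],
    [0,0,0,0,0,-0.15,0],
    [0,0,0,0,0,-0.15,0],
    [0,0,0,0,0,-0.15,0]
  ]
}}

```text
t: 2.05
eef_pos: [0.2633, -0.5669, 0.2001]
ee_rot: [-2.308, -2.131, -0.0]
ft_force: [0.1, -0.2, -0.7]
opening: 0.085
```

```bash
cat >> h.py <<'E'
np.set_printoptions(precision=4,suppress=True)
def to(pos,az=None,s=None):
    """shift in cm tool frame, turn left, to a tool-down pose with jaw azimuth az (deg)"""
    s=s or observe();Rt=R.from_rotvec(s["ee_rot"])
    y=Rt.as_matrix()[:,1];a=np.degrees(np.arctan2(y[1],y[0]))
    az=a if az is None else az
    g=np.radians(az);Y=np.array([np.cos(g),np.sin(g),0]);Z=np.array([0,0,-1.]);X=np.cross(Y,Z)
    G=R.from_matrix(np.c_[X,Y,Z])
    print("t",s["t"],"pos",s["eef_pos"],"az",a.round(2),"open",s["opening"],"F",s["ft_force"])
    print("shift cm",Rt.inv().apply(np.array(pos)-s["eef_pos"])*100,"turn",(Rt.inv()*G).as_rotvec())
E
python3 -c "
from h import *
to([.508,-.320,.2],-5.3)"
```

```text
t 2.05 pos [ 0.2633 -0.5669  0.2001] az -4.57 open 0.08501550080085257 F [ 0.1258 -0.1591 -0.7319]
shift cm [26.558  22.4239  0.0095] turn [ 0.     -0.      0.0127]
```

Request:
{"api": "jog_arm", "payload": {
  "targets": [
    [4.4,3.7,0,0,0,0,0],
    [4.4,3.7,0,0,0,0.013,0],
    [4.4,3.7,0,0,0,0,0],
    [4.4,3.7,0,0,0,0,0],
    [4.4,3.7,0,0,0,0,0],
    [0,0,0,0,0,0,0]
  ]
}}

```text
t: 2.65
eef_pos: [0.4465, -0.3856, 0.2003]
ee_rot: [2.323, 2.109, -0.0]
ft_force: [-0.1, 0.3, -0.2]
opening: 0.0853
```

```bash
python3 -c "
from h import *
to([.508,-.320,.2],-5.3)
s=observe()
cv2.imwrite('pics/w1.png',get_image('wrist')[:,:,::-1])
for n in ['steam_lever','lever_grip']:
  for r in cut_out('wrist',n)[:2]:
    p=np.array(r['point'])[::-1]*[640,400];print(n,r['score'],p,atz('wrist',p,.118,s))
cv2.imwrite('pics/t1.png',get_image('top')[:,:,::-1])
"
```

```text
t 2.65 pos [ 0.4465 -0.3856  0.2003] az -5.55 open 0.08532768391487701 F [-0.1443  0.327  -0.1579]
shift cm [7.1222 5.4882 0.0258] turn [ 0.0027  0.0028 -0.0043]
steam_lever 0.56 [390.272  78.4  ] [ 0.5118 -0.2893  0.118 ]
steam_lever 0.31 [374.784  53.92 ] [ 0.5006 -0.2681  0.118 ]
lever_grip 0.69 [390.4   78.92] [ 0.5118 -0.2897  0.118 ]
```

View pics/w1.png

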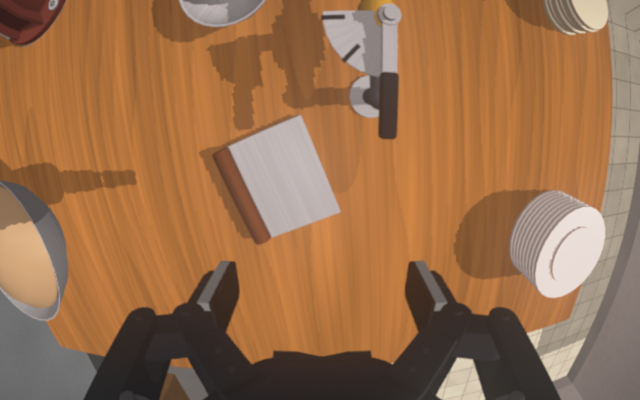

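```bash
python3 -c "
from h import *
s=observe()
for n,p in dict(pivot=(389,13),sl_in=(388,73),tip=(388,137)).items(): print(n,atz('wrist',p,.118,s))
print(tri(ray('wrist',(388,137),s),ray('top',(455.3,188))))
print(tri(ray('wrist',(388,137),s),ray('top',(455.3,188)),ray('side',(308.3,146))))
"
```

```text
pivot [ 0.5125 -0.2388  0.118 ]
sl_in [ 0.5062 -0.2906  0.118 ]
tip [ 0.5021 -0.3443  0.118 ]
(array([ 0.507 , -0.3477,  0.0962]), [np.float64(0.0004794192567154522), np.float64(0.00047941925671539875)])
(array([ 0.5061, -0.3444,  0.11  ]), [np.float64(0.0026366435444445625), np.float64(0.0015426560820403792), np.float64(0.0024285121386679784)])
```

Request:
{"api": "jog_arm", "payload": {
  "targets": [
    [3.5,2.7,0,0,0,0,0],
    [3.5,2.65,0,0,0,0,0],
    [0,0,0,0,0,0,0]
  ]
}}

```text
t: 3.15
eef_pos: [0.5003, -0.332, 0.1999]
ee_rot: [2.343, 2.085, -0.008]
ft_force: [-0.3, 0.7, 0.0]
opening: 0.0854
```

```bash
python3 -c "
from h import *
to([.506,-.3215,.099],-5.6)
s=observe()
cv2.imwrite('pics/w2.png',get_image('wrist')[:,:,::-1])
"
```

```text
t 3.15 pos [ 0.5003 -0.332   0.1999] az -6.67 open 0.08535776171387041 F [-0.3189  0.7072  0.0338]
shift cm [ 1.1785  0.4359 10.0775] turn [ 0.0004  0.0074 -0.0186]
```

View pics/w2.png

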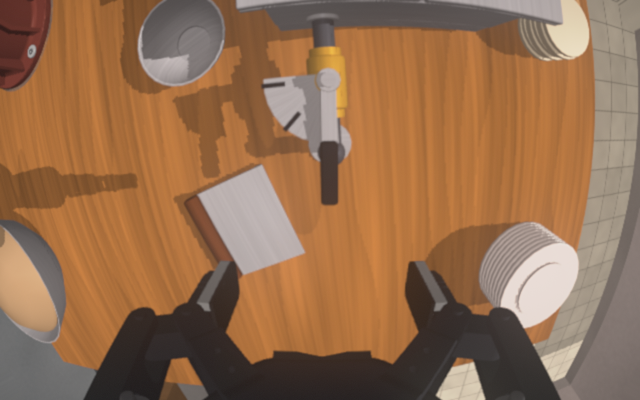

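```bash
python3 -c "
from h import *
s=observe();print(s['eef_pos'],s['t'])
for n,p in dict(pivot=(328.5,79),sl_in=(329,143),tip=(329,204)).items(): print(n,atz('wrist',p,.118,s))
to([.5045,-.322,.099],-5.6)
"
```

```text
[ 0.4988 -0.3339  0.1998] 3.2
pivot [ 0.515  -0.2357  0.118 ]
sl_in [ 0.5094 -0.2884  0.118 ]
tip [ 0.5034 -0.3418  0.118 ]
t 3.2 pos [ 0.4988 -0.3339  0.1998] az -6.72 open 0.08482190756689878 F [-1.3596 -0.4885 -0.298 ]
shift cm [ 1.3431  0.4342 10.0715] turn [-0.001   0.0094 -0.0196]
```

Request:
{"api": "jog_arm", "payload": {
  "targets": [
    [1.5,0.55,2,0,0.009,0,0],
    [0,0,3,0,0,0,0],
    [0,0,3,0,0,0,0],
    [0,0,0,0,0,0,0]
  ],
  "force": 25
}}

```text
t: 3.6
eef_pos: [0.5024, -0.3288, 0.1198]
ee_rot: [2.354, 2.073, -0.005]
ft_force: [-0.3, 0.4, -1.1]
opening: 0.0854
```

```bash
python3 -c "
from h import *
to([.5057,-.3202,.099],-6.2)
cv2.imwrite('pics/w3.png',get_image('wrist')[:,:,::-1])
"
```

```text
t 3.6 pos [ 0.5024 -0.3288  0.1198] az -7.27 open 0.08535714128846297 F [-0.3426  0.4195 -1.0814]
shift cm [0.9035 0.2115 2.0766] turn [ 0.0013  0.0058 -0.0187]
```

View pics/w3.png

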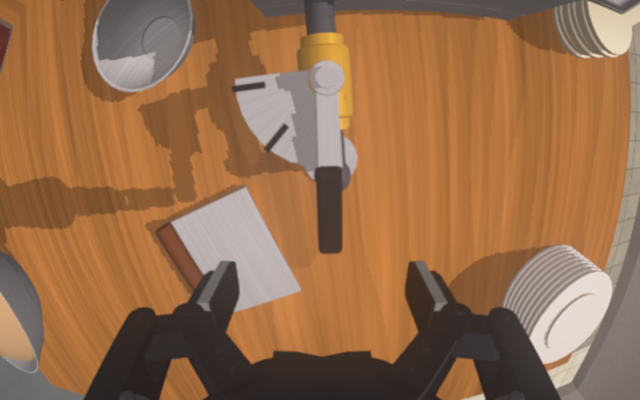

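Request:
{"api": "jog_arm", "payload": {
  "targets": [
    [0.6,0.2,1.1,0,0.006,-0.015,0],
    [0.4,0.1,1.1,0,0,0,0],
    [0,0,0,0,0,0,0]
  ]
}}

```text
t: 3.95
eef_pos: [0.5094, -0.3248, 0.1035]
ee_rot: [2.336, 2.082, 0.004]
ft_force: [-1.1, 0.3, -0.9]
opening: 0.0854
```

```bash
python3 -c "
from h import *
to([.5057,-.3202,.099],-6.2)
s=observe()
cv2.imwrite('pics/w4.png',get_image('wrist')[:,:,::-1])
"
```

```text
t 3.95 pos [ 0.5094 -0.3248  0.1035] az -6.59 open 0.0854409337768653 F [-1.0884  0.311  -0.8665]
shift cm [ 0.4139 -0.4235  0.4393] turn [ 0.0108  0.0062 -0.0068]
```

View pics/w4.png

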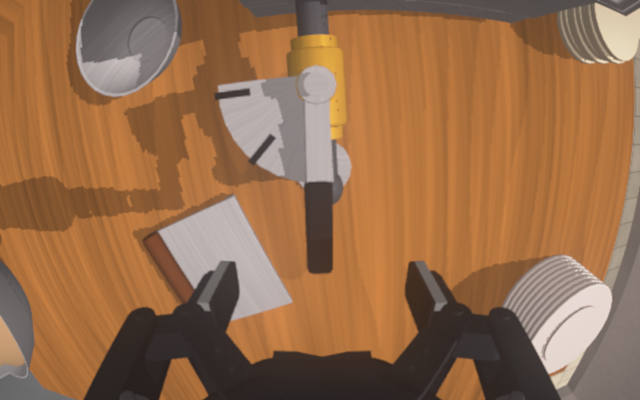

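```bash
python3 -c "
from h import *
s=observe()
Rt=R.from_rotvec(s['ee_rot']).as_matrix()
for d in (0,-.019): print(proj('wrist',s['eef_pos']+Rt@[0,0,d],s))
for n,p in dict(pivot=(317,85),tip=(319,272)).items(): print(n,atz('wrist',p,.118,s))
print(proj('wrist',[.504,-.342,.118],s))
to([.5057,-.3202,.099],-6.2)
"
```

```text
[322.9098 237.826 ]
[323.0109 252.313 ]
pivot [ 0.5171 -0.2345  0.118 ]
tip [ 0.5055 -0.3414  0.118 ]
[316.702 273.017]
t 4.0 pos [ 0.5099 -0.3253  0.1044] az -6.57 open 0.08527780617601519 F [-0.704  -0.9512  0.6627]
shift cm [ 0.4642 -0.4817  0.5288] turn [ 0.0119  0.0073 -0.0065]
```

Request:
{"api": "jog_arm", "payload": {
  "targets": [
    [0.5,-0.4,0.5,0.01,0.006,0,0],
    [0,0,0,0,0,0,0.5],
    [0,0,0,0,0,0,1],
    [0,0,0,0,0,0,1],
    [0,0,0,0,0,0,1],
    [0,0,0,0,0,0,1]
  ],
  "force": 25
}}

```text
t: 4.6
eef_pos: [0.5082, -0.3203, 0.1018]
ee_rot: [2.339, 2.088, 0.001]
ft_force: [-0.6, 0.6, -0.2]
opening: 0.0125
```

```bash
python3 -c "
from h import *
to([.5068,-.3195,.099],-6.2)
s=observe()
cv2.imwrite('pics/w5.png',get_image('wrist')[:,:,::-1])
"
```

```text
t 4.6 pos [ 0.5082 -0.3203  0.1018] az -6.5 open 0.012528853779901114 F [-0.5608  0.6475 -0.1523]
shift cm [ 0.0643 -0.1468  0.2751] turn [ 0.0051  0.0035 -0.0053]
```

View pics/w5.png

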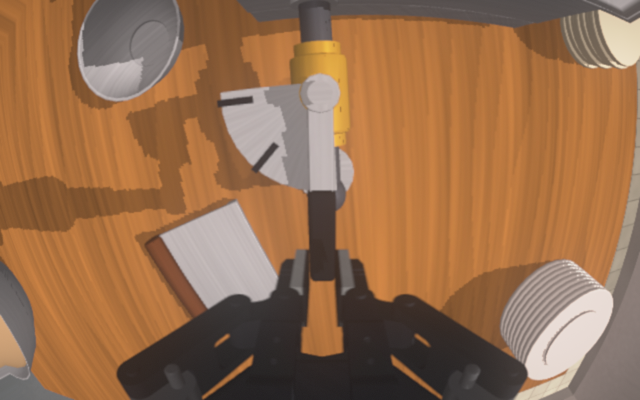

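Request:
{"api": "jog_arm", "payload": {
  "targets": [
    [0,0,0.1,0,0,0,1],
    [0.02,-0.6,0,0,0,0.072,1],
    [0.02,-0.6,0,0,0,0.072,1],
    [0.02,-0.6,0,0,0,0.072,1],
    [0.02,-0.6,0,0,0,0.072,1],
    [0.02,-0.6,0,0,0,0.072,1],
    [0,0,0,0,0,0,1]
  ]
}}

```text
t: 5.35
eef_pos: [0.4788, -0.3116, 0.1002]
ee_rot: [2.687, 1.616, 0.003]
ft_force: [-0.2, 0.7, 0.1]
opening: 0.0004
```

```bash
python3 -c "
from h import *
s=observe();P=np.array([.516,-.235]);d=s['eef_pos'][:2]-P
print('r',np.hypot(*d),'lever',np.degrees(np.arctan2(d[1],d[0])))
to(s['eef_pos'])
cv2.imwrite('pics/w6.png',get_image('wrist')[:,:,::-1])
"
```

```text
r 0.08517083949341327 lever -115.92880827613317
t 5.35 pos [ 0.4788 -0.3116  0.1002] az -27.94 open 0.0003800097370373309 F [-0.2189  0.6837  0.0652]
shift cm [0. 0. 0.] turn [ 0.0063  0.0014 -0.    ]
```

View pics/w6.png

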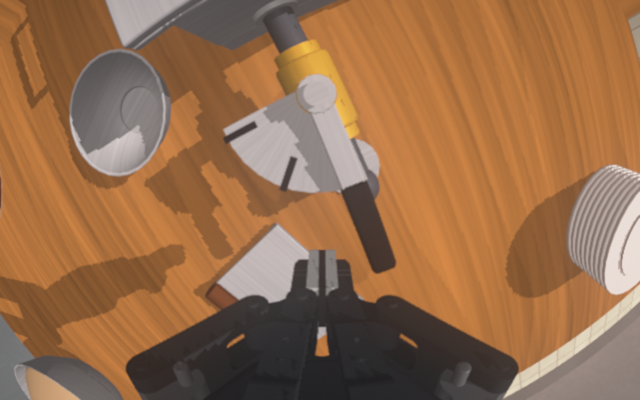

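```bash
python3 -c "
from h import *
S=lambda p,r:dict(eef_pos=np.array(p),ee_rot=np.array(r))
v=[(S([.4465,-.3856,.2003],[2.323,2.109,0]),(388,137),(389,13)),(S([.5003,-.332,.1999],[2.343,2.085,-.008]),(329,204),(328.5,79)),(S([.5024,-.3288,.1198],[2.354,2.073,-.005]),(330,253),(326,77)),(S([.5094,-.3248,.1035],[2.336,2.082,.004]),(319,272),(317,85)),(S([.5082,-.3203,.1018],[2.339,2.088,.001]),(322,279),(320,93)),(observe(),(384,271),(317,94))]
for k in (1,2):
  print(tri(*[ray('wrist',x[k],x[0]) for x in v[:5]]))
print([atz('wrist',v[5][1],z,v[5][0]) for z in (.1,.118)], atz('wrist',(317,94),.118,v[5][0]))
top=(455.3,188)
print(tri(*[ray('wrist',x[1],x[0]) for x in v[:5]],ray('top',top),ray('side',(308.3,146))))
s=observe();Rt=R.from_rotvec(s['ee_rot']).as_matrix()
for d in (0,-.019,-.03): print(proj('wrist',s['eef_pos']+Rt@[0,0,d],s))
"
```

```text
(array([ 0.5057, -0.3384,  0.122 ]), [np.float64(0.00024959614966398556), np.float64(0.0004113086451372894), np.float64(0.0007043384075560711), np.float64(0.00024387806776023427), np.float64(0.0005736227749794027)])
(array([ 0.5165, -0.234 ,  0.1198]), [np.float64(0.0007557980680345487), np.float64(0.00023175811386172486), np.float64(0.00012949690891083326), np.float64(0.0005055496640652571), np.float64(0.00018028095807038068)])
[array([ 0.5035, -0.3538,  0.1   ]), array([ 0.5049, -0.3417,  0.118 ])] [ 0.5168 -0.2345  0.118 ]
(array([ 0.5061, -0.3411,  0.115 ]), [np.float64(0.002305579517581461), np.float64(0.000841653856929546), np.float64(0.0017191276570136923), np.float64(0.001536521285254534), np.float64(0.0012292455586327895), np.float64(0.0004427599474356087), np.float64(0.003031952131831979)])
[322.5189 237.492 ]
[322.5767 251.9602]
[322.6149 261.6701]
```

```bash
python3 -c "
from h import *
s=observe();print(s['opening'],s['eef_pos'])
Rt=R.from_rotvec(s['ee_rot']).as_matrix()
for c in ('top','side'):
  im=get_image(c)[:,:,::-1].copy()
  q=proj(c,s['eef_pos']);print(c,q,proj(c,[.505,-.341,.118]),proj(c,[.516,-.235,.118]))
  x,y=int(q[0]),int(q[1]);a=im[max(y-70,0):y+70,max(x-90,0):x+90];print(max(x-90,0),max(y-70,0))
  cv2.imwrite(f'pics/{c}6.png',cv2.resize(a,None,fx=4,fy=4,interpolation=cv2.INTER_CUBIC))
"
```

```text
1.3652457916319669e-05 [ 0.4792 -0.3119  0.1004]
top [442.6011 197.9788] [455.8061 188.1782] [416.2017 183.2968]
352 127
side [315.8655 152.9429] [309.1875 144.6588] [304.0636 158.0355]
225 82
```

View pics/top6.png

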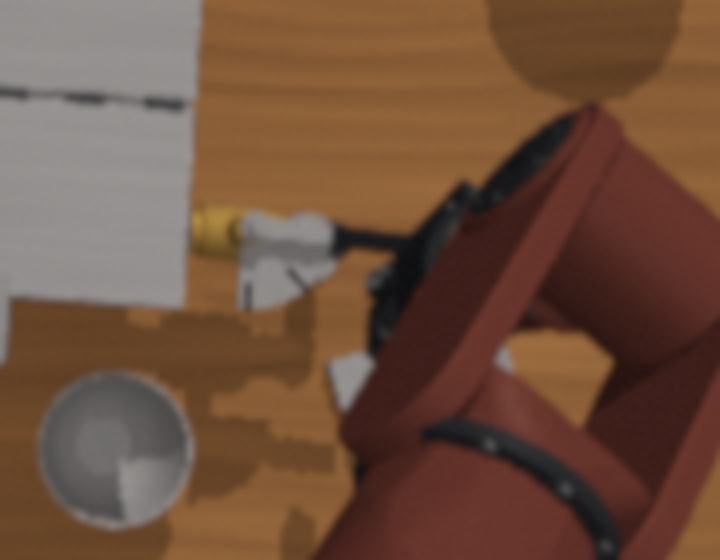

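View pics/side6.png

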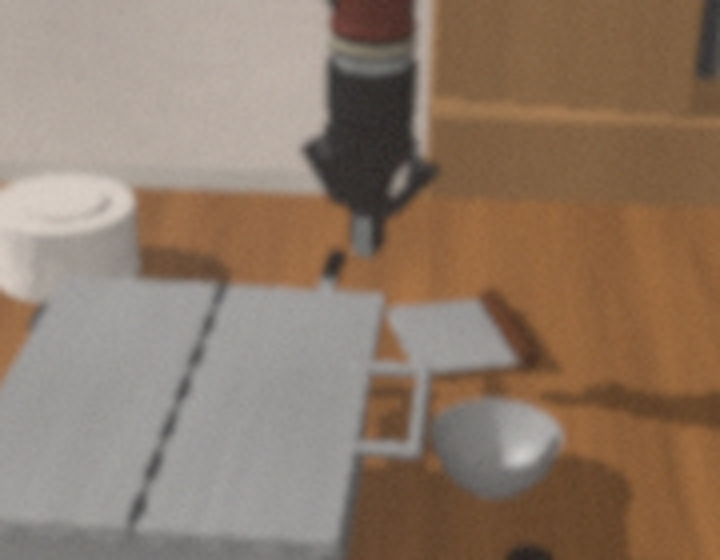

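```bash
python3 -c "
from h import *
s=observe()
Rt=R.from_rotvec(s['ee_rot']).as_matrix()
for x in (-.011,0,.011):
  for d in (0,-.02): 
    P=s['eef_pos']+Rt@[x,0,d];print(x,d,proj('wrist',P,s),proj('side',P),proj('top',P))
print(tri(ray('wrist',(322,250),s),ray('side',(316.7,145))))
"
python3 -c "
import cv2
a=cv2.imread('pics/w6.png');cv2.imwrite('pics/w6c.png',cv2.resize(a[220:400,230:430],None,fx=3.3,fy=3.3,interpolation=cv2.INTER_CUBIC))"
```

```text
-0.011 0 [322.5051 253.0104] [317.2909 151.6899] [446.3053 199.7639]
-0.011 -0.02 [322.5617 269.3819] [317.4361 146.6387] [448.9608 199.4388]
0 0 [322.519 237.492] [315.7378 152.8554] [442.7312 197.8029]
0 -0.02 [322.5801 252.7988] [315.8713 147.7844] [445.3133 197.4379]
0.011 0 [322.5322 221.1902] [314.1667 154.0344] [439.1585 195.8427]
0.011 -0.02 [322.5978 235.1942] [314.2883 148.9434] [441.6672 195.4377]
(array([ 0.4798, -0.3054,  0.1333]), [np.float64(0.003387502686046846), np.float64(0.0033875026860467816)])
```

View pics/w6c.png

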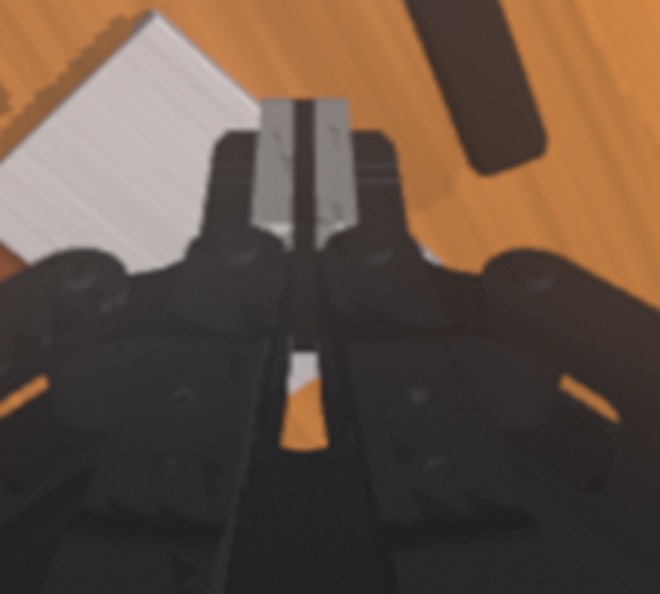

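Request:
{"api": "jog_arm", "payload": {
  "targets": [
    [0,0,-2,0,0,0,0],
    [0,0,0,0,0,-0.14,0],
    [0,0,0,0,0,-0.14,0],
    [0,0,0,0,0,-0.11,0],
    [0,0,0,0,0,0,0]
  ]
}}

```text
t: 6.0
eef_pos: [0.4814, -0.313, 0.1216]
ee_rot: [2.297, 2.129, 0.002]
ft_force: [0.1, 0.5, 0.9]
opening: 0.072
```

```bash
python3 -c "
from h import *
to([.5065,-.3195,.120],-6.2)
"
```

```text
t 6.0 pos [ 0.4814 -0.313   0.1216] az -4.35 open 0.07201830258128968 F [0.0526 0.5036 0.8815]
shift cm [-0.4539  2.5499  0.1872] turn [0.008  0.0053 0.0322]
```

Request:
{"api": "jog_arm", "payload": {
  "targets": [
    [-0.45,2.5,0,0.008,0.005,0.032,0],
    [0,0.1,0,0,0,0,0],
    [0,0,2.4,0,0,0,0],
    [0,0,2.4,0,0,0,0],
    [0,0,0,0,0,0,0]
  ]
}}

```text
t: 6.5
eef_pos: [0.5087, -0.3205, 0.0735]
ee_rot: [2.345, 2.087, -0.001]
ft_force: [-0.1, 0.4, 0.3]
opening: 0.085
```

```bash
python3 -c "
from h import *
to([.5065,-.3195,.071],-6.2)
s=observe()
cv2.imwrite('pics/w7.png',get_image('wrist')[:,:,::-1])
im=get_image('side')[:,:,::-1][80:200,220:400]
cv2.imwrite('pics/s7.png',cv2.resize(im,None,fx=4,fy=4,interpolation=cv2.INTER_CUBIC))
"
```

```text
t 6.5 pos [ 0.5087 -0.3205  0.0735] az -6.66 open 0.08503746953211237 F [-0.0816  0.351   0.2789]
shift cm [ 0.0735 -0.2274  0.2476] turn [ 0.001   0.0014 -0.0081]
```

View pics/w7.png

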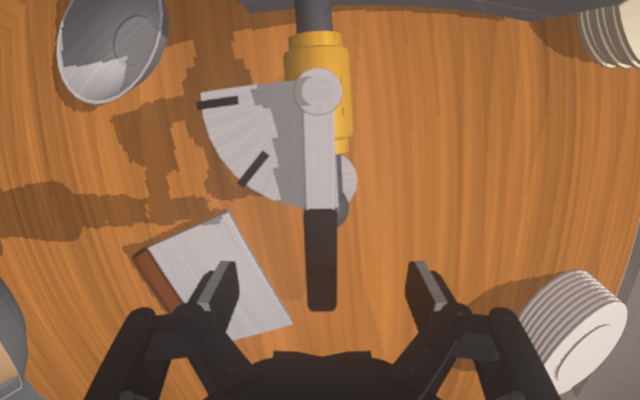

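View pics/s7.png

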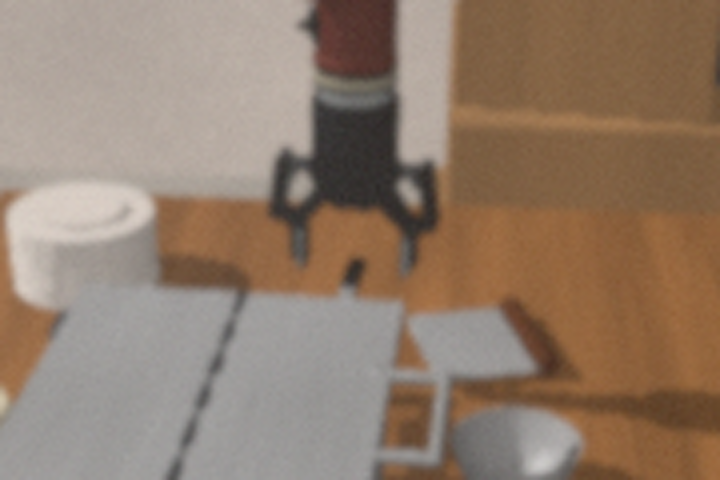

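Request:
{"api": "jog_arm", "payload": {
  "targets": [
    [0.05,-0.2,0.6,0,0,-0.005,0],
    [0,0,0,0,0,0,1],
    [0,0,0,0,0,0,1],
    [0,0,0,0,0,0,1],
    [0,0,0,0,0,0,1],
    [0,0,0,0,0,0,1],
    [0,0,0,0,0,0,1]
  ]
}}

```text
t: 7.3
eef_pos: [0.5102, -0.3237, 0.0759]
ee_rot: [2.329, 2.087, -0.0]
ft_force: [-2.5, -0.4, -0.1]
opening: 0.0142
```

```bash
python3 -c "
from h import *
to([.5065,-.3195,.069],-6.2)
s=observe()
cv2.imwrite('pics/w8.png',get_image('wrist')[:,:,::-1])
"
```

```text
t 7.3 pos [ 0.5102 -0.3237  0.0759] az -6.28 open 0.014222370030829039 F [-2.4833 -0.3706 -0.1028]
shift cm [ 0.3854 -0.4182  0.6856] turn [ 0.0103  0.0095 -0.0014]
```

View pics/w8.png

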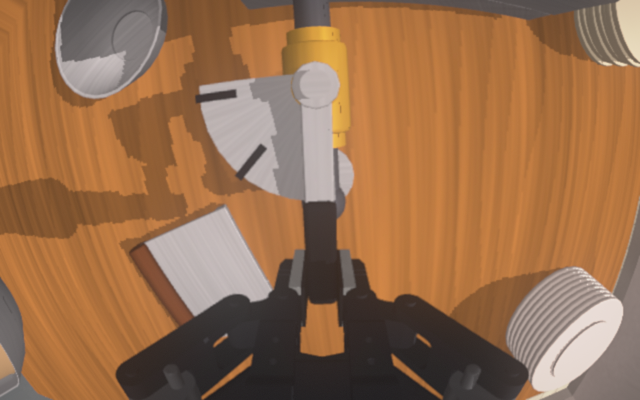

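Request:
{"api": "jog_arm", "payload": {
  "targets": [
    [0,0,0,0,0,0,1],
    [0.02,-0.6,0,0,0,0.072,1],
    [0.02,-0.6,0,0,0,0.072,1],
    [0.02,-0.6,0,0,0,0.072,1],
    [0,0,0,0,0,0,1]
  ]
}}

```text
t: 7.85
eef_pos: [0.4901, -0.3199, 0.0759]
ee_rot: [2.547, 1.82, -0.005]
ft_force: [-2.5, 1.4, 1.1]
opening: 0.0143
```

```bash
python3 -c "
from h import *
s=observe();P=np.array([.5165,-.2345]);d=s['eef_pos'][:2]-P
print('r',np.hypot(*d),'lever',np.degrees(np.arctan2(d[1],d[0])))
to(s['eef_pos'])
cv2.imwrite('pics/w9.png',get_image('wrist')[:,:,::-1])
"
```

```text
r 0.08936034770377141 lever -107.17222787538974
t 7.85 pos [ 0.4901 -0.3199  0.0759] az -18.89 open 0.014337345797575476 F [-2.4721  1.4053  1.1186]
shift cm [0. 0. 0.] turn [ 0.0073  0.0089 -0.    ]
```

View pics/w9.png

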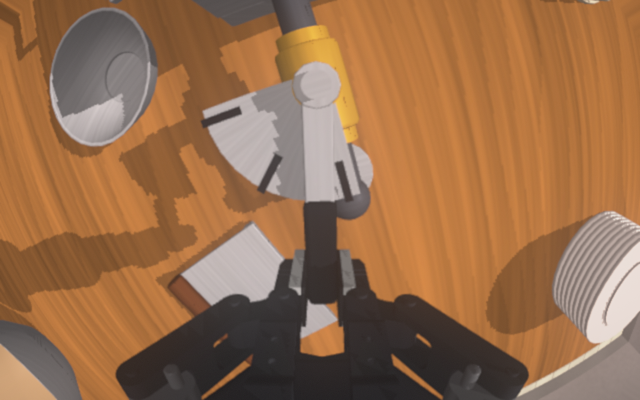

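Request:
{"api": "jog_arm", "payload": {
  "targets": [
    [0.03,-0.6,0,0,0,0.071,1],
    [0.03,-0.6,0,0,0,0.071,1],
    [0.03,-0.6,0,0,0,0.071,1],
    [0.03,-0.6,0,0,0,0.071,1],
    [0.03,-0.6,0,0,0,0.071,1],
    [0.03,-0.6,0,0,0,0.071,1],
    [0.03,-0.6,0,0,0,0.071,1],
    [0,0,0,0,0,0,1]
  ]
}}

```text
t: 8.7
eef_pos: [0.4522, -0.2969, 0.0759]
ee_rot: [2.917, 1.142, -0.015]
ft_force: [-3.5, 1.4, 3.2]
opening: 0.0146
```

```bash
python3 -c "
from h import *
s=observe();P=np.array([.5165,-.2345]);d=s['eef_pos'][:2]-P
print('r',np.hypot(*d),'lever',np.degrees(np.arctan2(d[1],d[0])))
to(s['eef_pos'],-47.6)
cv2.imwrite('pics/w10.png',get_image('wrist')[:,:,::-1])
"
```

```text
r 0.08959379516682216 lever -135.87754007638736
t 8.7 pos [ 0.4522 -0.2969  0.0759] az -47.25 open 0.014628168036649982 F [-3.5061  1.3792  3.1907]
shift cm [0. 0. 0.] turn [0.0047 0.012  0.0061]
```

View pics/w10.png

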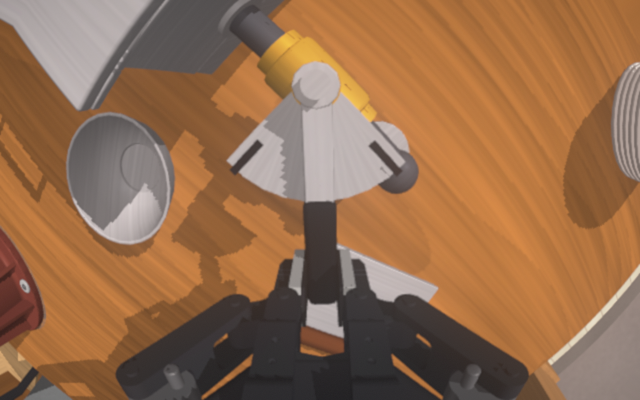

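Request:
{"api": "jog_arm", "payload": {
  "targets": [
    [0,0,0,0,0,0,0.6],
    [0,0,0,0,0,0,0.5],
    [0,0,0,0,0,0,0.4],
    [0,0,-3,0,0,0,0.4],
    [0,0,-3,0,0,0,0.4],
    [0,0,-4,0,0,0,0.4],
    [0,0,-4,0,0,0,0.4],
    [0,0,0,0,0,0,0.6]
  ]
}}

```text
t: 9.55
eef_pos: [0.4577, -0.2966, 0.219]
ee_rot: [2.913, 1.143, -0.0]
ft_force: [1.0, -0.5, 0.3]
opening: 0.0382
```

```bash
python3 -c "
from h import *
s=observe()
cv2.imwrite('pics/w11.png',get_image('wrist')[:,:,::-1])
to([.4262,-.006,.22],-2.6)
"
```

```text
t 9.6 pos [ 0.4562 -0.2955  0.216 ] az -47.15 open 0.034437931005984856 F [0.0123 0.575  0.0421]
shift cm [ 17.4832 -23.2649  -0.657 ] turn [ 0.0044  0.0079 -0.7776]
```

View pics/w11.png

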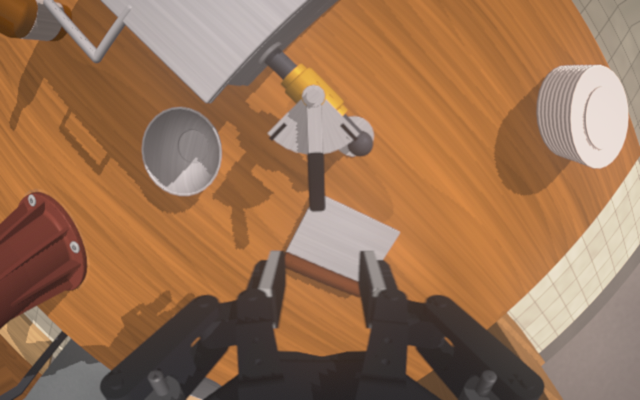

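Request:
{"api": "jog_arm", "payload": {
  "targets": [
    [0,0,0,0,0,-0.13,0.7],
    [0,0,0,0,0,-0.13,0.7],
    [0,0,0,0,0,-0.13,0.7],
    [0,0,0,0,0,-0.13,0.7],
    [0,0,0,0,0,-0.13,0.7],
    [0,0,0,0,0,-0.13,0.7],
    [0,0,0,0,0,0,0.7]
  ]
}}

```text
t: 10.3
eef_pos: [0.4537, -0.2922, 0.2042]
ee_rot: [-2.229, -2.204, 0.007]
ft_force: [0.2, 0.1, -1.0]
opening: 0.0254
```

```bash
python3 -c "
from h import *
s=observe()
to([.4262,-.006,.215],-2.6)
s=dict(eef_pos=np.array([.457,-.296,.2175]),ee_rot=np.array([2.913,1.143,0]))
P=[atz('wrist',p,.118,s) for p in ((314.5,97),(317,209))];print(P,np.degrees(np.arctan2(*(P[1]-P[0])[[1,0]]))+92.56)
"
```

```text
t 10.3 pos [ 0.4537 -0.2922  0.2042] az -0.66 open 0.025431206984095373 F [ 0.1545  0.0555 -1.0236]
shift cm [28.5841 -3.0921 -1.0076] turn [-0.0078 -0.0016  0.0338]
[array([ 0.5154, -0.2338,  0.118 ]), array([ 0.4409, -0.3053,  0.118 ])] -43.60663215714959
```

```bash
python3 -c "
import cv2
a=cv2.imread('pics/w10.png');cv2.imwrite('pics/w10c.png',cv2.resize(a[50:230,215:435],None,fx=3.6,fy=3.3,interpolation=cv2.INTER_CUBIC))"
```

```text
(no output)
```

View pics/w10c.png

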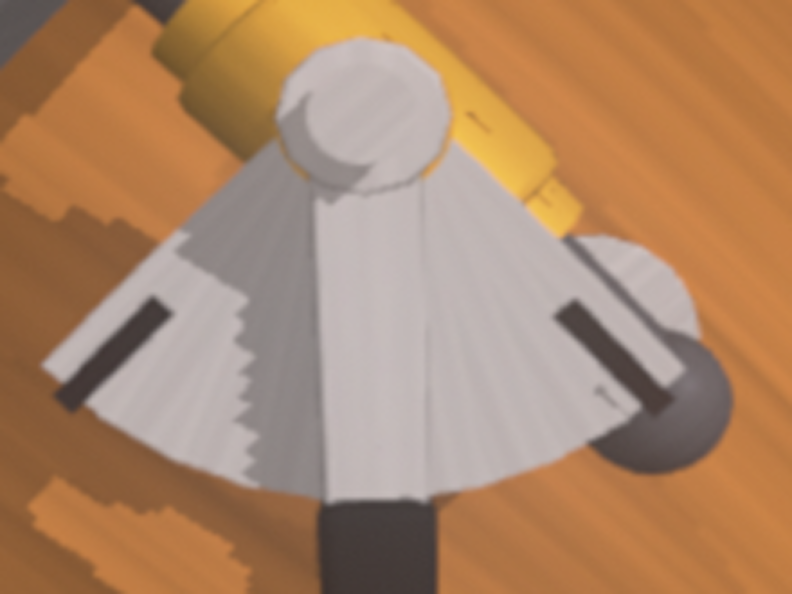

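```bash
python3 -c "
from h import *
s=dict(eef_pos=np.array([.4522,-.2969,.0759]),ee_rot=np.array([2.917,1.142,-.015]))
f=lambda p:(215+p[0]/3.6,50+p[1]/3.3)
A=lambda a,b,z:np.degrees(np.arctan2(*((atz('wrist',f(b),z,s)-atz('wrist',f(a),z,s))[[1,0]])))
m1=A((162,308),(68,403),.109);m2=A((568,312),(660,405),.109);l=A((371,195),(378,505),.118);print(m1,m2,l,(m1+m2)/2)
"
```

```text
177.69269258419868 -92.85319151352631 -136.21530791650326 42.419750535336185
```

Request:
{"api": "jog_arm", "payload": {
  "targets": [
    [4.6,-0.5,-0.3,-0.008,0,0.034,0.7],
    [4.6,-0.5,-0.3,0,0,0,0.7],
    [4.6,-0.5,-0.3,0,0,0,0.7],
    [4.6,-0.5,0,0,0,0,0.7],
    [4,-0.5,0,0,0,0,0.7],
    [0,0,0,0,0,0,0.7]
  ]
}}

```text
t: 10.9
eef_pos: [0.4362, -0.0597, 0.2057]
ee_rot: [-2.291, -2.133, -0.001]
ft_force: [-0.2, -0.3, -0.1]
opening: 0.0253
```

```bash
python3 -c "
from h import *
to([.4262,-.006,.215],-2.6)
s=observe()
cv2.imwrite('pics/w12.png',get_image('wrist')[:,:,::-1])
print(proj('wrist',[.4262,-.006,.159],s))
"
```

```text
t 10.9 pos [ 0.4362 -0.0597  0.2057] az -4.09 open 0.025341728304193175 F [-0.1682 -0.2922 -0.0869]
shift cm [ 5.2919 -1.391  -0.8741] turn [-0.0076 -0.0084 -0.0261]
[304.0211 142.5241]
```

View pics/w12.png

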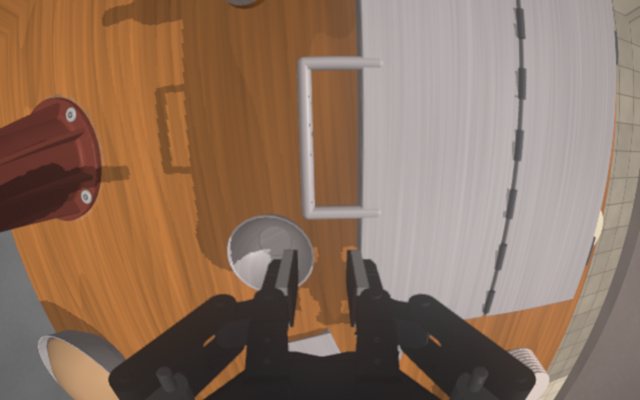

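```bash
python3 -c "
from h import *
s=observe()
for p in ((303,66),(306,139),(309,211)): print(atz('wrist',p,.159,s))
to(atz('wrist',(306,139),.159,s)*[1,1,0]+[0,0,.19],-2.6)
"
```

```text
[0.4301 0.047  0.159 ]
[ 0.4281 -0.0055  0.159 ]
[ 0.4257 -0.0603  0.159 ]
t 10.95 pos [ 0.4365 -0.0616  0.2057] az -4.13 open 0.025664542069761716 F [ 0.2534 -0.5276 -0.3739]
shift cm [ 5.5229 -1.2259  1.6154] turn [-0.0075 -0.0066 -0.0267]
```

Request:
{"api": "jog_arm", "payload": {
  "targets": [
    [2.8,-0.6,0,-0.007,-0.006,-0.026,0.7],
    [2.8,-0.6,0,0,0,0,0.7],
    [0,0,1,0,0,0,0.7],
    [0,0,0,0,0,0,0.7]
  ]
}}

```text
t: 11.35
eef_pos: [0.4282, -0.0072, 0.1933]
ee_rot: [2.281, 2.159, -0.004]
ft_force: [-0.8, 0.3, 0.0]
opening: 0.026
```

```bash
python3 -c "
from h import *
to([.428,-.006,.110],-2.6)
s=observe()
cv2.imwrite('pics/w13.png',get_image('wrist')[:,:,::-1])
im=get_image('side')[:,:,::-1][80:240,220:420]
cv2.imwrite('pics/s13.png',cv2.resize(im,None,fx=3.5,fy=3.5,interpolation=cv2.INTER_CUBIC))
print(proj('wrist',[.428,-.006,.159],s))
Rt=R.from_rotvec(s['ee_rot']).as_matrix()
for d in (0,-.03): print(proj('side',s['eef_pos']+Rt@[0,.013,d]),proj('side',s['eef_pos']+Rt@[0,-.013,d]))
"
```

```text
t 11.35 pos [ 0.4282 -0.0072  0.1933] az -3.16 open 0.026030628543362796 F [-0.8445  0.3134  0.0262]
shift cm [ 0.1344 -0.011   8.3294] turn [-0.0015  0.0023 -0.0097]
[322.5576 215.7829]
[325.1248 172.3645] [334.442  172.9634]
[325.4488 162.8225] [334.9119 163.4135]
```

View pics/w13.png

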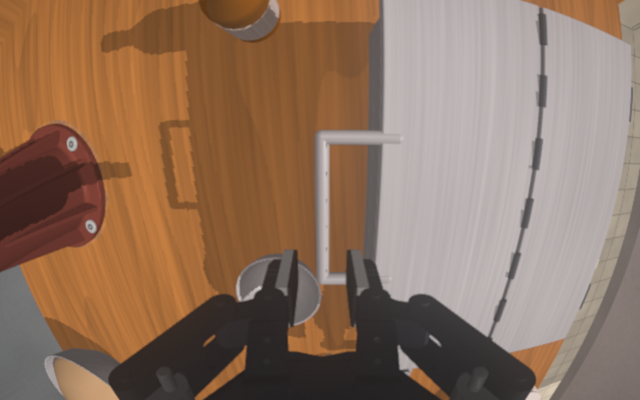

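View pics/s13.png

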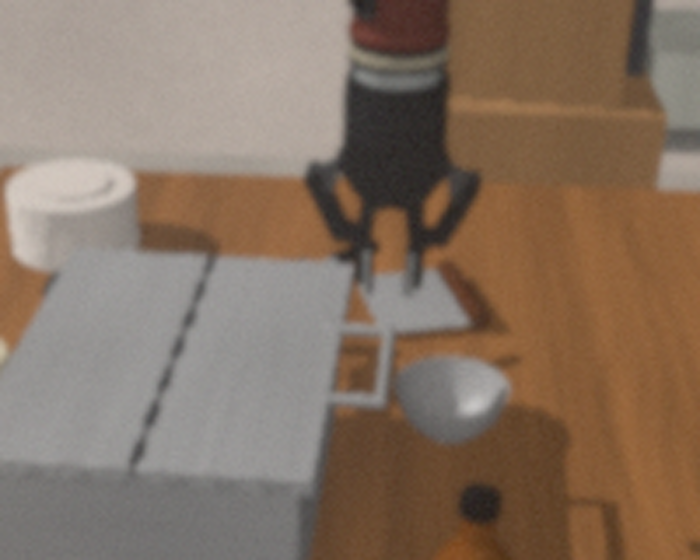

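Request:
{"api": "jog_arm", "payload": {
  "targets": [
    [0.1,0,2.7,0,0,-0.009,0.7],
    [0,0,2.7,0,0,0,0.7],
    [0,0,2.5,0,0,0,0.7],
    [0,0,0,0,0,0,0.7]
  ]
}}

```text
t: 11.85
eef_pos: [0.4332, -0.0125, 0.1159]
ee_rot: [2.277, 2.153, 0.002]
ft_force: [0.0, 0.7, 0.6]
opening: 0.0259
```

```bash
python3 -c "
from h import *
to([.428,-.006,.111],-2.6)
s=observe()
cv2.imwrite('pics/w14.png',get_image('wrist')[:,:,::-1])
im=get_image('side')[:,:,::-1][80:240,220:420]
cv2.imwrite('pics/s14.png',cv2.resize(im,None,fx=3.5,fy=3.5,interpolation=cv2.INTER_CUBIC))
"
```

```text
t 11.85 pos [ 0.4332 -0.0125  0.1159] az -3.18 open 0.025888870931722426 F [0.0102 0.7301 0.5948]
shift cm [ 0.6263 -0.561   0.4858] turn [ 0.0065  0.0048 -0.0102]
```

View pics/w14.png

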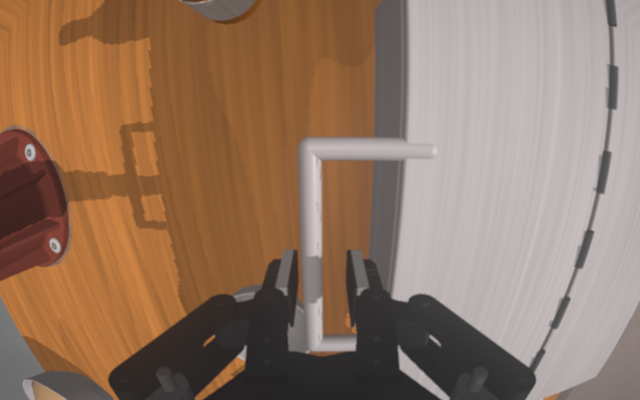

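View pics/s14.png

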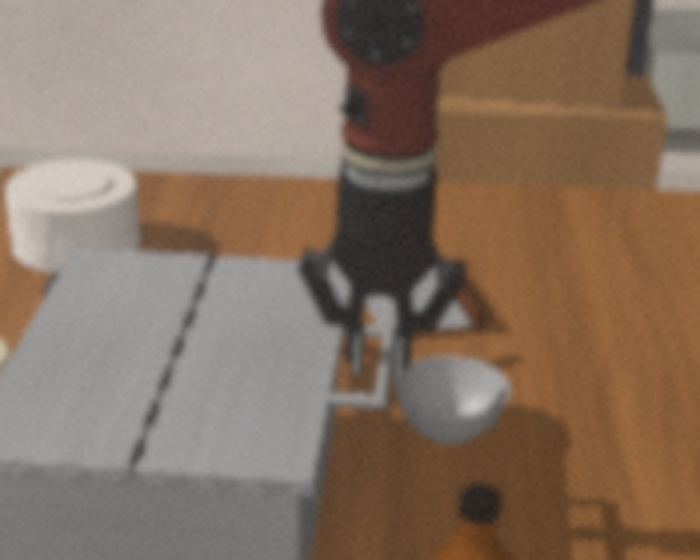

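Request:
{"api": "jog_arm", "payload": {
  "targets": [
    [0.6,-0.5,0.4,0.006,0.004,-0.009,0.7],
    [0,0,0,0,0,0,1],
    [0,0,0,0,0,0,1],
    [0,0,0,0,0,0,1],
    [0,0,0,0,0,0,1]
  ],
  "force": 40
}}

```text
t: 12.45
eef_pos: [0.428, -0.0066, 0.1172]
ee_rot: [2.272, 2.169, -0.003]
ft_force: [-0.2, -0.4, -4.3]
opening: 0.0085
```

```bash
python3 -c "
from h import *
to([.428,-.006,.111],-2.6)
s=observe()
cv2.imwrite('pics/w15.png',get_image('wrist')[:,:,::-1])
"
```

```text
t 12.45 pos [ 0.428  -0.0066  0.1172] az -2.65 open 0.008519009481346563 F [-0.2339 -0.4077 -4.3454]
shift cm [ 0.0596 -0.0019  0.621 ] turn [-0.0012  0.0017 -0.0008]
```

View pics/w15.png

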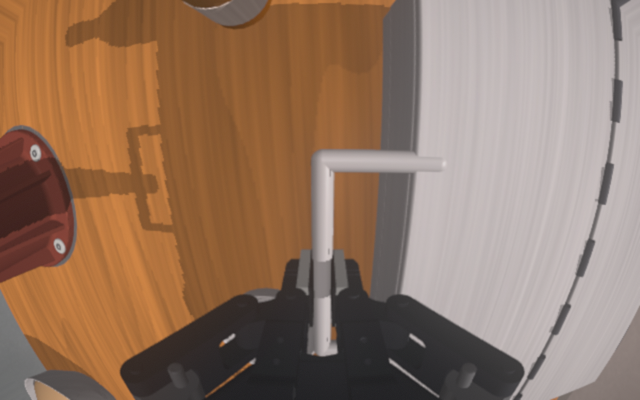

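```bash
cat > arc.py <<'E'
from h import *
import sys
def arc(n,d,base=np.array([.428,-.0066,.1172])):
    s=observe();u=np.array([np.cos(np.radians(-2.6)),np.sin(np.radians(-2.6)),0])
    H=base+.17*np.cos(.026)*u+[0,0,.17*np.sin(.026)]
    v=s["eef_pos"]-H;a=v@u;phi=np.arctan2(v[2],-a)
    print("phi",phi,"r",np.hypot(a,v[2]),"F",s["ft_force"],"open",s["opening"],"t",s["t"])
    f=lambda p:np.array([-.17*np.cos(p),.17*np.sin(p)])
    prev=np.array([a,v[2]])
    for k in range(1,n+1):
        c=f(phi+d*k);print("y %.2f z %.2f"%((c-prev)[0]*100,-(c-prev)[1]*100));prev=c
    to(s["eef_pos"],-2.6)
arc(int(sys.argv[1]),float(sys.argv[2]))
E
python3 arc.py 4 .1
```

```text
phi -0.025839616252102127 r 0.16998234217592303 F [-0.1373  0.5956 -3.8894] open 0.008370155862229922 t 12.5
y 0.04 z -1.70
y 0.21 z -1.69
y 0.38 z -1.66
y 0.54 z -1.61
t 12.5 pos [ 0.428  -0.0066  0.1172] az -2.65 open 0.008370155862229922 F [-0.1373  0.5956 -3.8894]
shift cm [0. 0. 0.] turn [-0.0013  0.0018 -0.0008]
```

Request:
{"api": "jog_arm", "payload": {
  "targets": [
    [0,0.05,-1.7,0,0,0,1],
    [0,0.2,-1.7,0,0,0,1],
    [0,0.4,-1.65,0,0,0,1],
    [0,0.55,-1.6,0,0,0,1]
  ]
}}

```text
t: 12.9
eef_pos: [0.4383, -0.0071, 0.1818]
ee_rot: [-2.271, -2.168, 0.008]
ft_force: [1.0, -2.0, -6.1]
opening: 0.0079
```

```bash
python3 arc.py 6 .1; python3 -c "
from h import *
im=get_image('side')[:,:,::-1][60:260,200:440]
cv2.imwrite('pics/s16.png',cv2.resize(im,None,fx=3,fy=3,interpolation=cv2.INTER_CUBIC))"
```

```text
phi 0.3608287716439894 r 0.17057872974512653 F [ 1.0288 -1.9874 -6.1466] open 0.007926335359759708 t 12.9
y 0.73 z -1.54
y 0.83 z -1.48
y 0.97 z -1.39
y 1.11 z -1.29
y 1.23 z -1.17
y 1.34 z -1.04
t 12.9 pos [ 0.4383 -0.0071  0.1818] az -2.64 open 0.007926335359759708 F [ 1.0288 -1.9874 -6.1466]
shift cm [0. 0. 0.] turn [-0.0051  0.0023 -0.0007]
```

View pics/s16.png

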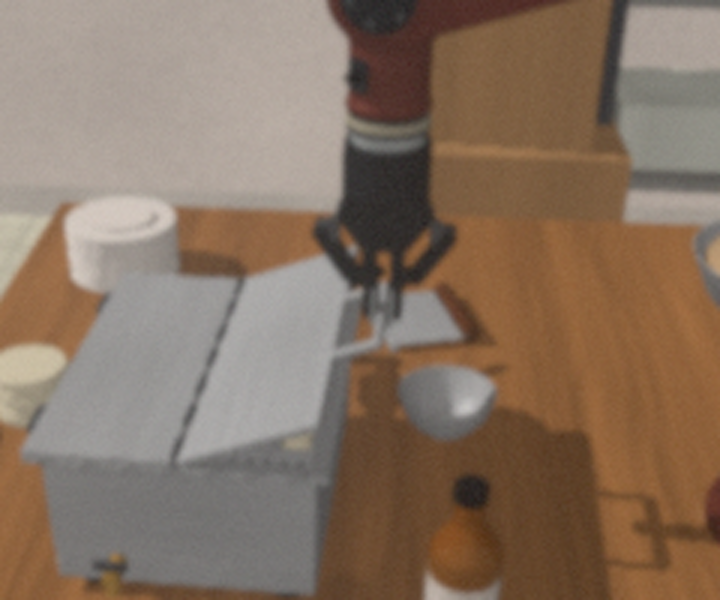

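Cover is rising with the bar in the grip; continue.

Request:
{"api": "jog_arm", "payload": {
  "targets": [
    [0,0.75,-1.55,0,0,0,1],
    [0,0.85,-1.5,0,0,0,1],
    [0,1.0,-1.4,0,0,0,1],
    [0,1.1,-1.3,0,0,0,1],
    [0,1.25,-1.2,0,0,0,1],
    [0,1.35,-1.05,0,0,0,1]
  ]
}}

```text
t: 13.55
eef_pos: [0.4915, -0.0099, 0.2589]
ee_rot: [-2.254, -2.154, 0.045]
ft_force: [-7.9, -0.4, 1.4]
opening: 0.0082
```

```bash
python3 arc.py 8 .1
```

```text
phi 0.9119211700780734 r 0.17364900556132357 F [-7.8746 -0.3733  1.361 ] open 0.008158496700977501 t 13.55
y 1.62 z -0.68
y 1.48 z -0.83
y 1.56 z -0.68
y 1.62 z -0.52
y 1.66 z -0.35
y 1.69 z -0.18
y 1.70 z -0.02
y 1.69 z 0.15
t 13.55 pos [ 0.4915 -0.0099  0.2589] az -2.6 open 0.008158496700977501 F [-7.8746 -0.3733  1.361 ]
shift cm [0. 0. 0.] turn [-0.0369  0.0044  0.    ]
```

Request:
{"api": "jog_arm", "payload": {
  "targets": [
    [0,1.6,-0.7,-0.01,0,0,1],
    [0,1.5,-0.8,-0.01,0,0,1],
    [0,1.55,-0.7,-0.01,0,0,1],
    [0,1.6,-0.5,0,0,0,1],
    [0,1.65,-0.35,0,0,0,1]
  ]
}}

```text
t: 14.05
eef_pos: [0.562, -0.0134, 0.2938]
ee_rot: [-2.256, -2.157, 0.045]
ft_force: [-3.7, -0.8, 0.1]
opening: 0.0081
```

```bash
python3 arc.py 8 .1;python3 -c "
from h import *
im=get_image('side')[:,:,::-1][40:240,180:420]
cv2.imwrite('pics/s17.png',cv2.resize(im,None,fx=3,fy=3,interpolation=cv2.INTER_CUBIC))"
```

```text
phi 1.3661169049868673 r 0.17590209488186057 F [-3.7133 -0.8356  0.1469] open 0.008118966108160494 t 14.05
y 1.80 z 0.32
y 1.70 z -0.09
y 1.70 z 0.08
y 1.68 z 0.25
y 1.65 z 0.41
y 1.60 z 0.58
y 1.53 z 0.73
y 1.45 z 0.88
t 14.05 pos [ 0.562  -0.0134  0.2938] az -2.58 open 0.008118966108160494 F [-3.7133 -0.8356  0.1469]
shift cm [0. 0. 0.] turn [-0.0345  0.0072  0.0005]
```

View pics/s17.png

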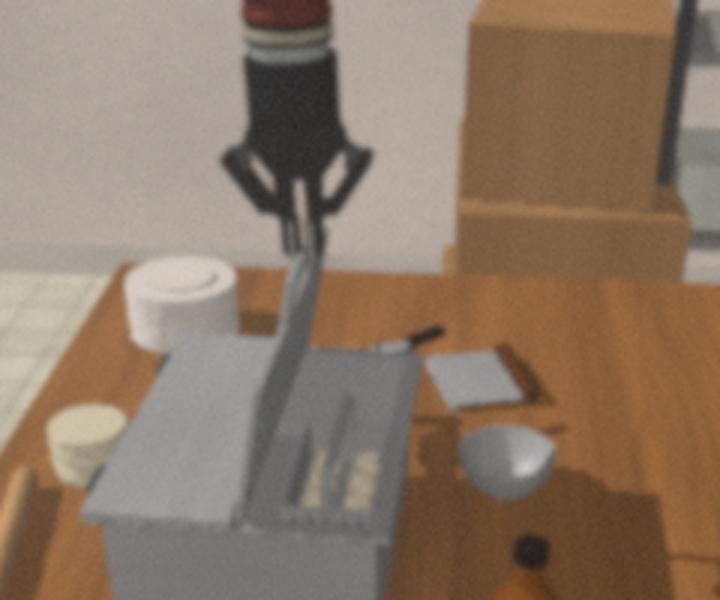

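Request:
{"api": "jog_arm", "payload": {
  "targets": [
    [0,1.7,0.7,-0.015,0,0,1],
    [0,1.7,0.2,-0.01,0,0,1],
    [0,1.7,0.15,-0.01,0,0,1],
    [0,1.7,0.25,0,0,0,1],
    [0,1.65,0.4,0,0,0,1]
  ]
}}

```text
t: 14.6
eef_pos: [0.6499, -0.0179, 0.2897]
ee_rot: [2.26, 2.162, 0.001]
ft_force: [-3.7, -0.9, -0.1]
opening: 0.0082
```

```bash
python3 arc.py 8 .1
```

```text
phi 1.8720316914324464 r 0.176049896094182 F [-3.7421 -0.9444 -0.1474] open 0.00817458018853668 t 14.6
y 1.42 z 1.16
y 1.53 z 0.74
y 1.45 z 0.89
y 1.35 z 1.03
y 1.24 z 1.16
y 1.12 z 1.28
y 0.99 z 1.38
y 0.84 z 1.48
t 14.6 pos [ 0.6499 -0.0179  0.2897] az -2.55 open 0.00817458018853668 F [-3.7421 -0.9444 -0.1474]
shift cm [0. 0. 0.] turn [0.0105 0.0091 0.0008]
```

Request:
{"api": "jog_arm", "payload": {
  "targets": [
    [0,1.4,1.15,0.008,0,0,1],
    [0,1.5,0.75,0,0,0,1],
    [0,1.45,0.9,0,0,0,1],
    [0,1.35,1.05,0,0,0,1],
    [0,1.25,1.15,0,0,0,1]
  ]
}}

```text
t: 15.1
eef_pos: [0.7223, -0.0215, 0.2452]
ee_rot: [2.263, 2.164, -0.004]
ft_force: [-4.4, -0.2, -0.3]
opening: 0.0083
```

```bash
python3 arc.py 8 .1;python3 -c "
from h import *
im=get_image('side')[:,:,::-1][40:240,140:380]
cv2.imwrite('pics/s18.png',cv2.resize(im,None,fx=3,fy=3,interpolation=cv2.INTER_CUBIC))"
```

```text
phi 2.360749494881994 r 0.17553524315171512 F [-4.3591 -0.2204 -0.338 ] open 0.008261957950740344 t 15.1
y 0.74 z 1.65
y 1.00 z 1.37
y 0.86 z 1.47
y 0.71 z 1.54
y 0.55 z 1.61
y 0.39 z 1.65
y 0.22 z 1.68
y 0.05 z 1.70
t 15.1 pos [ 0.7223 -0.0215  0.2452] az -2.55 open 0.008261957950740344 F [-4.3591 -0.2204 -0.338 ]
shift cm [0. 0. 0.] turn [0.0062 0.0093 0.0008]
```

View pics/s18.png

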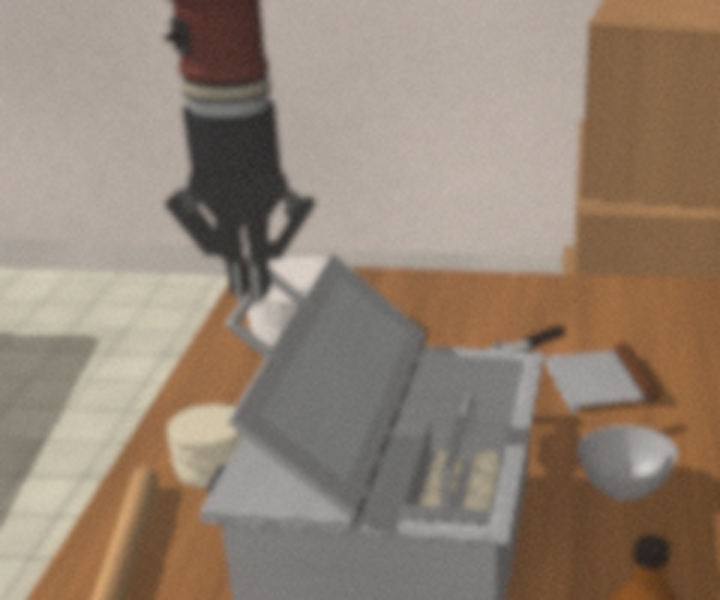

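Request:
{"api": "jog_arm", "payload": {
  "targets": [
    [0,0.75,1.6,0.005,0.005,0,1],
    [0,1.0,1.4,0,0,0,1],
    [0,0.85,1.5,0,0,0,1],
    [0,0.7,1.55,0,0,0,1],
    [0,0.55,1.6,0,0,0,1]
  ]
}}

```text
t: 15.65
eef_pos: [0.7639, -0.0233, 0.167]
ee_rot: [2.266, 2.168, -0.001]
ft_force: [-5.7, 0.4, 1.0]
opening: 0.0079
```

```bash
python3 arc.py 4 .07
```

```text
phi 2.875246301865471 r 0.17242659418522396 F [-5.7054  0.3621  1.0049] open 0.007922013623029018 t 15.65
y 0.04 z 1.22
y 0.19 z 1.17
y 0.11 z 1.18
y 0.03 z 1.19
t 15.65 pos [ 0.7639 -0.0233  0.167 ] az -2.54 open 0.007922013623029018 F [-5.7054  0.3621  1.0049]
shift cm [0. 0. 0.] turn [0.0033 0.004  0.0011]
```

Request:
{"api": "jog_arm", "payload": {
  "targets": [
    [0,0.1,1.2,0,0,0,1],
    [0,0.15,1.2,0,0,0,1],
    [0,0.1,1.2,0,0,0,1],
    [0,0.05,1.0,0,0,0,1]
  ]
}}

```text
t: 16.05
eef_pos: [0.7679, -0.0235, 0.1341]
ee_rot: [2.267, 2.17, -0.005]
ft_force: [-23.4, 2.3, 38.5]
opening: 0.0074
```

```bash
python3 arc.py 3 .03;python3 -c "
from h import *
im=get_image('side')[:,:,::-1][40:240,140:380]
cv2.imwrite('pics/s19.png',cv2.resize(im,None,fx=3,fy=3,interpolation=cv2.INTER_CUBIC))"
```

```text
phi 3.06855473740115 r 0.17087579410072257 F [-23.3849   2.322   38.4623] open 0.007420262698795552 t 16.05
y -0.06 z 0.52
y 0.01 z 0.51
y -0.00 z 0.51
t 16.05 pos [ 0.7679 -0.0235  0.1341] az -2.5 open 0.007420262698795552 F [-23.3849   2.322   38.4623]
shift cm [0. 0. 0.] turn [0.0001 0.0046 0.0018]
```

View pics/s19.png

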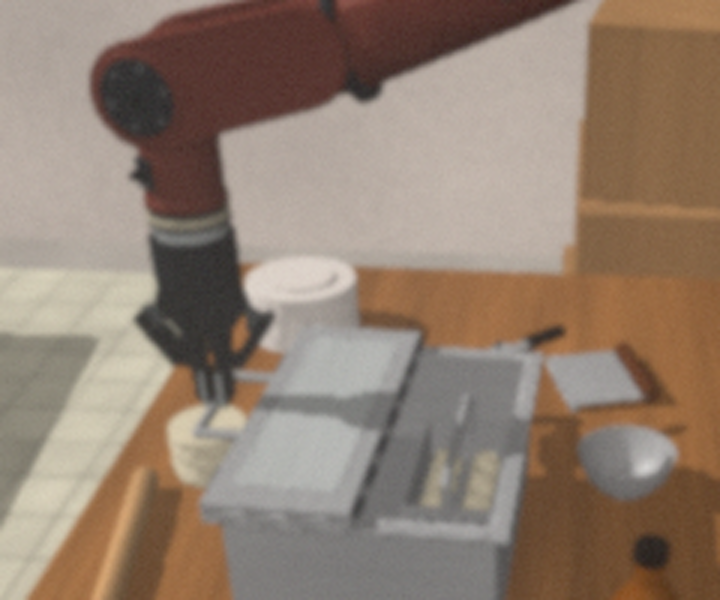

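Request:
{"api": "jog_arm", "payload": {
  "targets": [
    [0,0,-0.2,0,0,0,0.7],
    [0,0,0,0,0,0,0.7],
    [0,0,0,0,0,0,0.65],
    [0,0,-3,0,0,0,0.65],
    [0,0,-4,0,0,0,0.65],
    [0,0,-4,0,0,0,0.65],
    [0,0,-4,0,0,0,0.65],
    [0,0,0,0,0,0,0.65]
  ]
}}

```text
t: 16.9
eef_pos: [0.77, -0.0222, 0.2836]
ee_rot: [2.264, 2.169, 0.002]
ft_force: [1.2, 0.5, 1.8]
opening: 0.0298
```

```bash
python3 -c "
from h import *
s=observe();to(s['eef_pos'])
cv2.imwrite('pics/w20.png',get_image('wrist')[:,:,::-1])
im=get_image('side')[:,:,::-1][60:260,160:400]
cv2.imwrite('pics/s20.png',cv2.resize(im,None,fx=3,fy=3,interpolation=cv2.INTER_CUBIC))
im=get_image('top')[:,:,::-1][40:240,220:480]
cv2.imwrite('pics/t20.png',cv2.resize(im,None,fx=3,fy=3,interpolation=cv2.INTER_CUBIC))
"
```

```text
t 16.9 pos [ 0.77   -0.0222  0.2836] az -2.46 open 0.029824022571553213 F [1.2282 0.4626 1.7858]
shift cm [0. 0. 0.] turn [ 0.0055  0.0031 -0.    ]
```

View pics/s20.png

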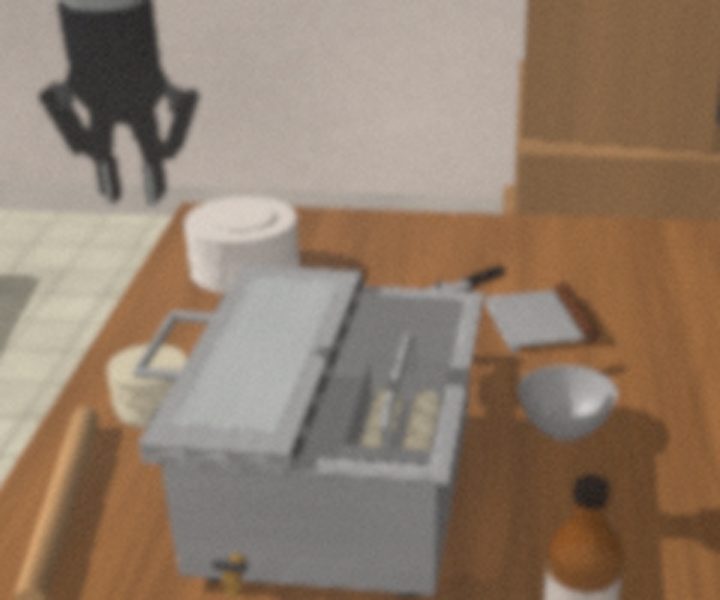

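View pics/w20.png

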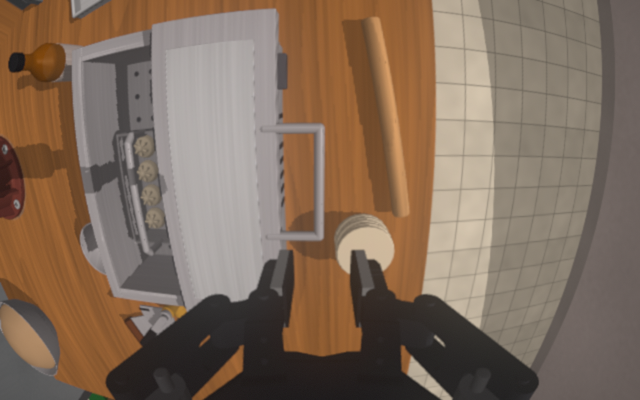

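View pics/t20.png

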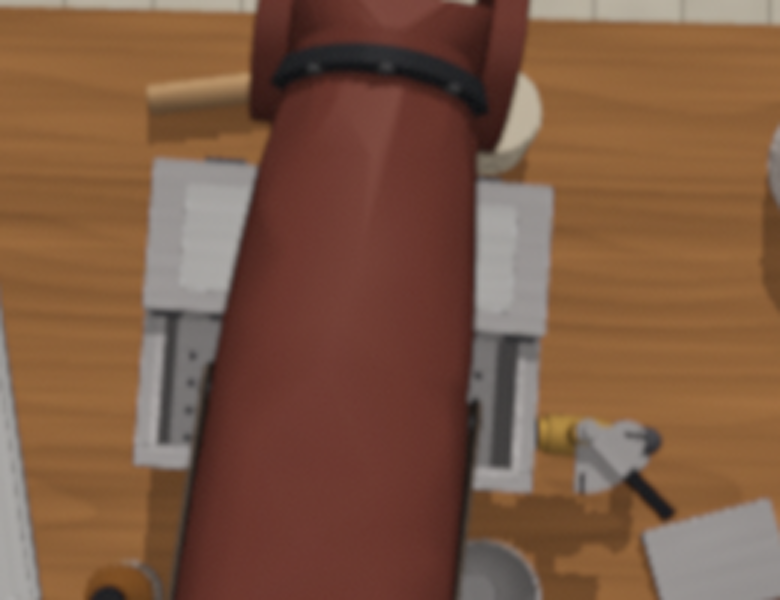

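```bash
python3 -c "
from h import *
s=dict(eef_pos=np.array([.77,-.0222,.2836]),ee_rot=np.array([2.264,2.169,.002]))
ends=[((322,128),(176/3+160,315/3+60)),((321,237),(0,0))]
print(tri(ray('wrist',(321,129),s),ray('side',(175/3+160,315/3+60))))
print(tri(ray('wrist',(320,236),s),ray('side',(139/3+160,372/3+60))))
print(atz('wrist',(320,183),.168,s),proj('side',[.766,-.021,.168]),proj('side',[.766,-.021,.178]))
for p in ((127,137),(147,250)): print(atz('wrist',p,.135,s))
cv2.imwrite('pics/w20c.png',cv2.resize(cv2.imread('pics/w20.png')[20:310,60:330],None,fx=2.05,fy=2.05,interpolation=cv2.INTER_CUBIC))
"
```

```text
(array([0.7506, 0.031 , 0.2203]), [np.float64(0.022240550155927127), np.float64(0.022240550155927314)])
(array([ 0.7868, -0.0927,  0.1012]), [np.float64(0.026275682533191017), np.float64(0.026275682533191267)])
[ 0.7682 -0.0193  0.168 ] [211.9398 173.4709] [211.4877 170.4203]
[0.5406 0.0419 0.135 ]
[ 0.5346 -0.1074  0.135 ]
```

View pics/w20c.png

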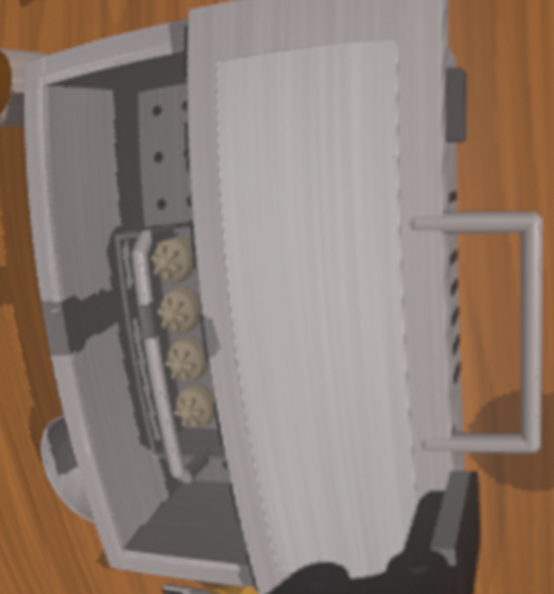

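Request:
{"api": "jog_arm", "payload": {
  "targets": [
    [-0.3,-4.5,0,0,0,0,0.55],
    [-0.3,-4.5,0,0,0,0,0.55],
    [-0.3,-4.5,0,0,0,0,0.55],
    [-0.3,-4.5,0,0,0,0,0.55],
    [-0.3,-4.5,0.5,0,0,0,0.55],
    [0,0,0,0,0,0,0.55]
  ]
}}

```text
t: 17.65
eef_pos: [0.5205, -0.0252, 0.2396]
ee_rot: [-2.237, -2.143, 0.057]
ft_force: [0.4, -0.0, 0.2]
opening: 0.038
```

```bash
python3 -c "
from h import *
s=observe();to([.5376,-.033,.25],-2.4)
cv2.imwrite('pics/w21.png',get_image('wrist')[:,:,::-1])
for n in ['basket_bar','basket']:
  r=cut_out('wrist',n)[:1]
  for q in r: print(n,q['score'],np.array(q['point'])[::-1]*[640,400])
"
```

```text
t 17.65 pos [ 0.5205 -0.0252  0.2396] az -2.45 open 0.038017797363726506 F [ 0.4432 -0.0407  0.2465]
shift cm [-0.7033  1.6842 -1.1402] turn [-0.0568 -0.0035 -0.0009]
basket_bar 0.68 [346.304 179.4  ]
basket 0.68 [343.808 180.68 ]
```

View pics/w21.png

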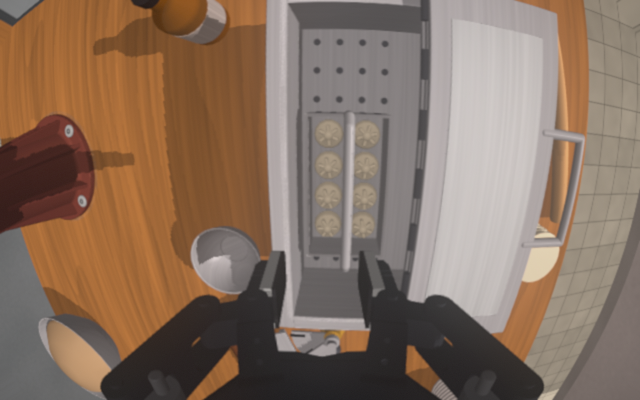

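```bash
python3 -c "
from h import *
s=observe()
s1=dict(eef_pos=np.array([.77,-.0222,.2836]),ee_rot=np.array([2.264,2.169,.002]))
for p in ((350,115),(346.5,268)): print(atz('wrist',p,.135,s))
print(tri(ray('wrist',(350,115),s),ray('wrist',(129,138),s1)))
print(tri(ray('wrist',(346.5,268),s),ray('wrist',(147,250),s1)))
to([.539,-.034,.2],-2.5)
"
```

```text
[0.5523 0.0422 0.135 ]
[ 0.5463 -0.115   0.135 ]
(array([0.5518, 0.042 , 0.1468]), [np.float64(0.0008678510026660954), np.float64(0.0008678510026661049)])
(array([ 0.5461, -0.1013,  0.1524]), [np.float64(0.002752298709578242), np.float64(0.002752298709578252)])
t 17.8 pos [ 0.5294 -0.0264  0.2448] az -2.44 open 0.038224636889281384 F [0.226  0.0017 0.4191]
shift cm [-0.7292  1.1886  4.4338] turn [-0.0435 -0.002   0.001 ]
```

Request:
{"api": "jog_arm", "payload": {
  "targets": [
    [-0.7,1.2,0,-0.04,0,0,0.55],
    [0,0,0,0,0,0,0.55],
    [0,0,0,0,0,0,0.55]
  ]
}}

```text
t: 18.1
eef_pos: [0.5461, -0.0343, 0.2446]
ee_rot: [-2.267, -2.173, -0.003]
ft_force: [-0.1, -1.1, -0.3]
opening: 0.0382
```

```bash
python3 -c "
from h import *
s=observe();to([.539,-.034,.2],-2.5)
cv2.imwrite('pics/w22.png',get_image('wrist')[:,:,::-1])
s2=observe();print(s2['eef_pos'],s2['ee_rot'],s['ee_rot'])
"
```

```text
t 18.1 pos [ 0.5461 -0.0343  0.2446] az -2.43 open 0.03823343051766113 F [-0.0729 -1.1162 -0.3422]
shift cm [-0.0064 -0.7069  4.4613] turn [ 0.0001 -0.0022  0.0013]
[ 0.5461 -0.0344  0.2446] [-2.267  -2.1732 -0.0026] [-2.2669 -2.1729 -0.0025]
```

View pics/w22.png

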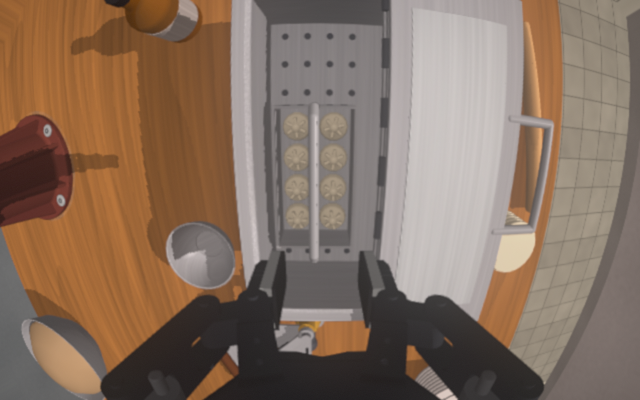

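```bash
python3 -c "
from h import *
s=observe()
s1=dict(eef_pos=np.array([.77,-.0222,.2836]),ee_rot=np.array([2.264,2.169,.002]))
for p in ((314,106),(314.5,260)): print(atz('wrist',p,.135,s))
print(tri(ray('wrist',(314,106),s),ray('wrist',(129,138),s1)))
print(tri(ray('wrist',(314.5,260),s),ray('wrist',(147,250),s1)))
for z in (.05,.08,.1):print(atz('wrist',(314.5,175),z,s))
for p in ((279,110),(354,110),(279,242),(351,245)): print('basket rim',atz('wrist',p,.1,s))
"
```

```text
[0.5416 0.0434 0.135 ]
[ 0.5344 -0.1122  0.135 ]
(array([0.5417, 0.0418, 0.1326]), [np.float64(0.0016381774457375306), np.float64(0.0016381774457375432)])
(array([ 0.5346, -0.1091,  0.1363]), [np.float64(0.0021220410001207496), np.float64(0.002122041000120781)])
[ 0.5361 -0.0421  0.05  ]
[ 0.5371 -0.0347  0.08  ]
[ 0.5378 -0.0298  0.1   ]
basket rim [0.5048 0.0407 0.1   ]
basket rim [0.5812 0.0372 0.1   ]
basket rim [ 0.4929 -0.1069  0.1   ]
basket rim [ 0.5757 -0.1142  0.1   ]
```

Request:
{"api": "jog_arm", "payload": {
  "targets": [
    [0,-0.8,2,0,0,0.004,0.55],
    [0,0,3,0,0,0,0.55],
    [0,0,3,0,0,0,0.55],
    [0,0,2,0,0,0,0.55],
    [0,0,0,0,0,0,0.55]
  ]
}}

```text
t: 18.65
eef_pos: [0.5438, -0.0335, 0.1448]
ee_rot: [2.269, 2.169, 0.008]
ft_force: [0.0, -0.7, 0.1]
opening: 0.0383
```

```bash
python3 -c "
from h import *
s=observe();to([.538,-.034,.087],-2.6)
cv2.imwrite('pics/w23.png',get_image('wrist')[:,:,::-1])
im=get_image('side')[:,:,::-1][60:260,180:420]
cv2.imwrite('pics/s23.png',cv2.resize(im,None,fx=3,fy=3,interpolation=cv2.INTER_CUBIC))
print(proj('wrist',[.538,-.034,.135],s))
"
```

```text
t 18.65 pos [ 0.5438 -0.0335  0.1448] az -2.59 open 0.038268351365528155 F [ 0.0165 -0.6792  0.0891]
shift cm [-0.0867 -0.6106  5.775 ] turn [ 0.0057 -0.0016  0.0002]
[313.9696 232.5067]
```

View pics/w23.png

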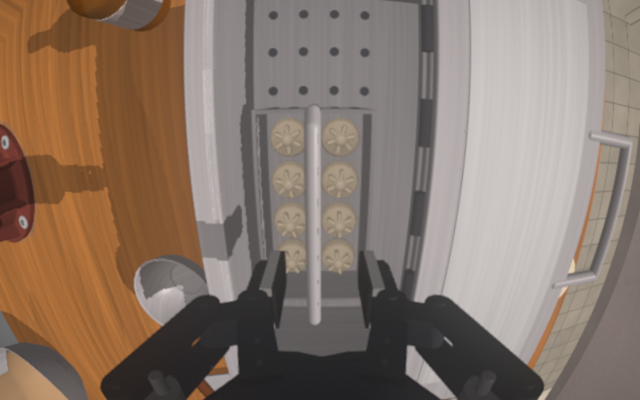

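View pics/s23.png

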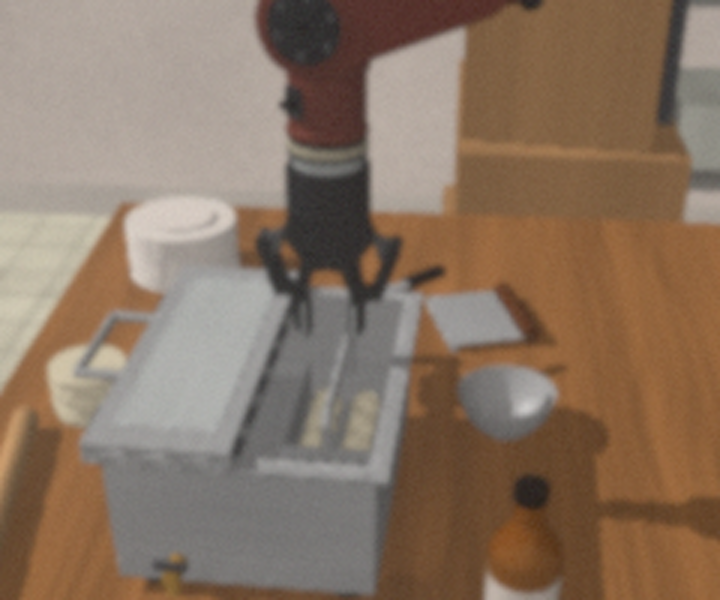

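Request:
{"api": "jog_arm", "payload": {
  "targets": [
    [-0.1,-0.65,1.5,0.005,0,0,0.55],
    [0,0,2.2,0,0,0,0.55],
    [0,0,2.0,0,0,0,0.55],
    [0,0,0,0,0,0,0.55]
  ]
}}

```text
t: 19.15
eef_pos: [0.5449, -0.0357, 0.0947]
ee_rot: [2.261, 2.162, 0.017]
ft_force: [0.4, -0.5, -1.0]
opening: 0.0383
```

```bash
python3 -c "
from h import *
s=observe();to([.538,-.034,.087],-2.6)
cv2.imwrite('pics/w24.png',get_image('wrist')[:,:,::-1])
"
```

```text
t 19.15 pos [ 0.5449 -0.0357  0.0947] az -2.56 open 0.03830918949822926 F [ 0.4432 -0.4594 -1.0366]
shift cm [ 0.1369 -0.7051  0.7558] turn [0.0174 0.0012 0.0007]
```

View pics/w24.png

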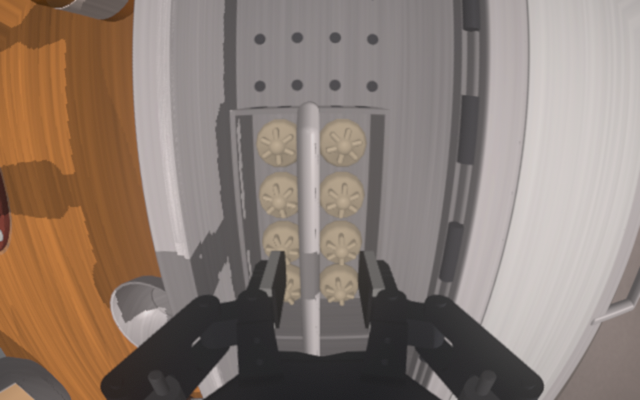

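Request:
{"api": "jog_arm", "payload": {
  "targets": [
    [0.1,-0.7,0.8,0.016,0,0,0.55],
    [0,0,0,0,0,0,0.55],
    [0,0,0,0,0,0,1],
    [0,0,0,0,0,0,1],
    [0,0,0,0,0,0,1],
    [0,0,0,0,0,0,1]
  ],
  "force": 60
}}

```text
t: 19.8
eef_pos: [0.5411, -0.0351, 0.092]
ee_rot: [2.265, 2.166, 0.006]
ft_force: [-0.8, -0.6, -1.8]
opening: 0.0076
```

```bash
python3 -c "
from h import *
s=observe();to([.538,-.034,.087],-2.6)
cv2.imwrite('pics/w25.png',get_image('wrist')[:,:,::-1])
"
```

```text
t 19.8 pos [ 0.5411 -0.0351  0.092 ] az -2.55 open 0.007553901223392845 F [-0.8273 -0.6294 -1.8181]
shift cm [ 0.0937 -0.3152  0.4927] turn [0.0083 0.0027 0.0009]
```

View pics/w25.png

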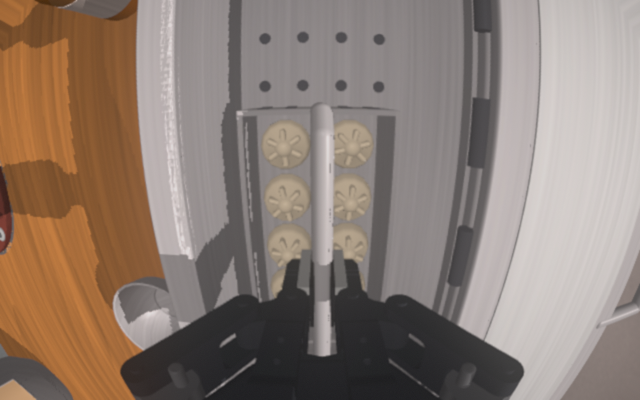

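Request:
{"api": "jog_arm", "payload": {
  "targets": [
    [0,0,-1,0.008,0,0,1],
    [0,0,-1.5,0,0,0,1],
    [0,0,-2,0,0,0,1],
    [0,0,-2,0,0,0,1]
  ]
}}

```text
t: 20.25
eef_pos: [0.5362, -0.0339, 0.1539]
ee_rot: [-2.264, -2.165, 0.015]
ft_force: [0.8, 1.0, -3.6]
opening: 0.0082
```

```bash
python3 -c "
from h import *
s=observe();to([.538,-.034,.25],-2.6)
cv2.imwrite('pics/w26.png',get_image('wrist')[:,:,::-1])
im=get_image('side')[:,:,::-1][60:260,180:420]
cv2.imwrite('pics/s26.png',cv2.resize(im,None,fx=3,fy=3,interpolation=cv2.INTER_CUBIC))
"
```

```text
t 20.25 pos [ 0.5362 -0.0339  0.1539] az -2.56 open 0.008245582572637808 F [ 0.7986  0.9961 -3.5959]
shift cm [-0.0081  0.0531 -9.6105] turn [-0.0134  0.0005  0.0007]
```

View pics/w26.png

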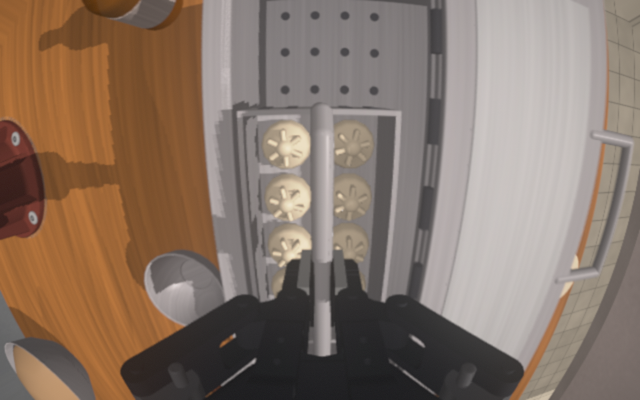

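View pics/s26.png

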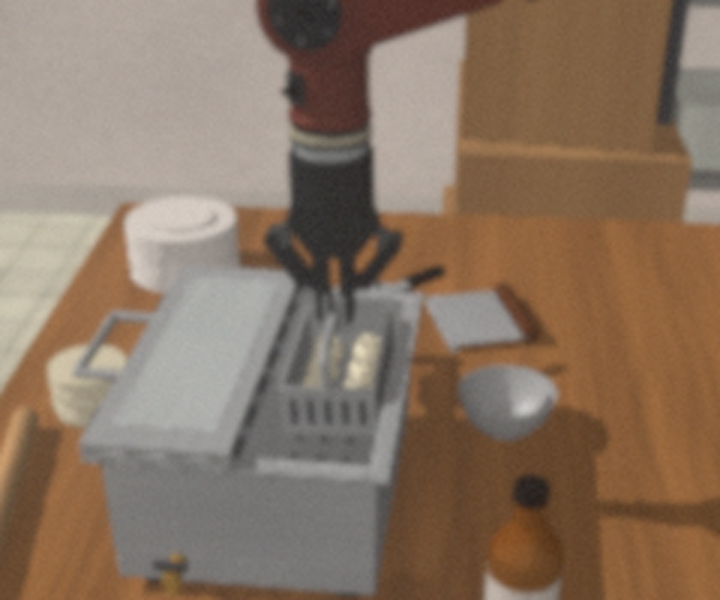

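Request:
{"api": "jog_arm", "payload": {
  "targets": [
    [0,0,-2,-0.013,0,0,1],
    [0,0,-2.3,0,0,0,1],
    [0,0,-2.3,0,0,0,1],
    [0,0,-2.3,0,0,0,1],
    [0,0,-2.3,0,0,0,1],
    [0,0,0,0,0,0,1]
  ]
}}

```text
t: 20.95
eef_pos: [0.5354, -0.0335, 0.2653]
ee_rot: [-2.269, -2.17, 0.003]
ft_force: [1.7, -0.7, -2.7]
opening: 0.0076
```

```bash
python3 -c "
from h import *
s=observe();to([.489,.411,.27],9)
T=[atz('top',p,.026) for p in [(139,142),(218,132),(232,240),(152,252)]]
print(np.mean(T,0),[np.linalg.norm(T[i]-T[i-1]) for i in range(4)],np.degrees(np.arctan2(*(T[1]-T[2])[[1,0]])),np.degrees(np.arctan2(*(T[0]-T[3])[[1,0]])))
cv2.imwrite('pics/w27.png',get_image('wrist')[:,:,::-1])
im=get_image('side')[:,:,::-1]
cv2.imwrite('pics/s27.png',im)
"
```

```text
t 20.95 pos [ 0.5354 -0.0335  0.2653] az -2.55 open 0.0076471351608494885 F [ 1.7053 -0.7213 -2.7195]
shift cm [44.2009 -6.6182 -0.4533] turn [-0.0029 -0.0003 -0.2017]
[0.4893 0.4106 0.026 ] [np.float64(0.3220119514144985), np.float64(0.23130676842142822), np.float64(0.31770763493082793), np.float64(0.23167523341107454)] 9.097125757657249 9.030776674269331
```

View pics/s27.png

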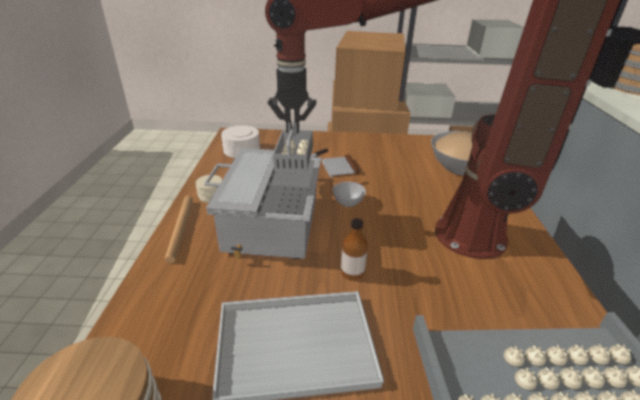

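Request:
{"api": "jog_arm", "payload": {
  "targets": [
    [1.5,0,0,0,0,0,1],
    [2.5,-0.2,0,0,0,0,1],
    [3.3,-0.5,0,0,0,0,1],
    [3.3,-0.5,0,0,0,0,1],
    [3.3,-0.5,0,0,0,0,1],
    [3.3,-0.5,0,0,0,0,1],
    [3.3,-0.5,0,0,0,0,1],
    [3.3,-0.5,0,0,0,0,1]
  ]
}}

```text
t: 21.85
eef_pos: [0.5008, 0.2172, 0.2423]
ee_rot: [-2.257, -2.141, 0.042]
ft_force: [0.2, 0.6, -3.0]
opening: 0.0075
```

```bash
python3 -c "
from h import *
s=observe();to([.489,.411,.27],9)"
```

```text
t 21.85 pos [0.5008 0.2172 0.2423] az -3.0 open 0.007478432619791473 F [ 0.2415  0.6275 -2.9882]
shift cm [19.2935 -2.3072 -2.6547] turn [-0.0401 -0.0054 -0.2095]
```

Request:
{"api": "jog_arm", "payload": {
  "targets": [
    [3.2,-0.2,-0.4,-0.02,0,-0.035,1],
    [3.2,-0.2,-0.4,-0.02,0,-0.035,1],
    [3.2,-0.2,-0.4,0,0,-0.035,1],
    [3.2,-0.2,0,0,0,-0.035,1],
    [2.5,0,0,0,0,-0.035,1],
    [1.5,0,0,0,0,-0.035,1],
    [0,0,0,0,0,0,1]
  ]
}}

```text
t: 22.55
eef_pos: [0.4726, 0.3994, 0.2364]
ee_rot: [-2.006, -2.394, 0.031]
ft_force: [0.2, -0.7, -4.5]
opening: 0.0072
```

```bash
python3 -c "
from h import *
s=observe();to([.489,.411,.15],9)
cv2.imwrite('pics/w28.png',get_image('wrist')[:,:,::-1])
im=get_image('side')[:,:,::-1]
cv2.imwrite('pics/s28.png',im)
"
```

```text
t 22.55 pos [0.4726 0.3994 0.2364] az 10.07 open 0.007189446004222917 F [ 0.1603 -0.7299 -4.4609]
shift cm [0.8451 2.0524 8.589 ] turn [-0.0268 -0.0004  0.0187]
```

View pics/s28.png

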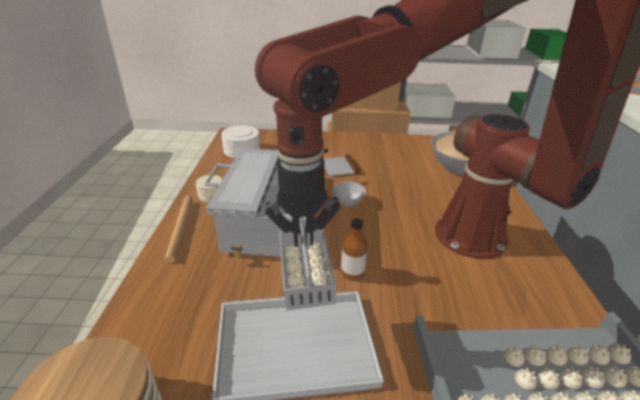

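View pics/w28.png

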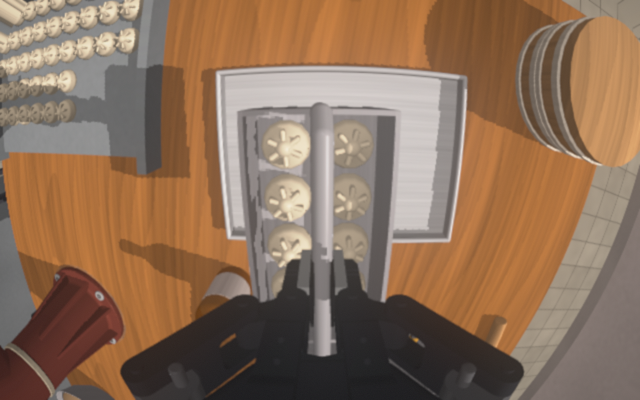

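```bash
python3 -c "
from h import *
s=dict(eef_pos=np.array([.4726,.3994,.2364]),ee_rot=np.array([-2.006,-2.394,.031]))
T=[atz('wrist',p,.026,s) for p in ((218,70),(466,77),(450,241),(229,239))];print(T,np.mean(T,0))
T=[atz('side',p,.026) for p in ((217,304),(359,293),(380,386))];print(T,(T[0]+T[2])/2)
B=[atz('wrist',p,.17,s) for p in ((240,111),(400,111))];print(B)
"
```

```text
[array([0.3146, 0.5002, 0.026 ]), array([0.6272, 0.5517, 0.026 ]), array([0.6681, 0.3257, 0.026 ]), array([0.3536, 0.2706, 0.026 ])] [0.4909 0.412  0.026 ]
[array([0.6769, 0.3324, 0.026 ]), array([0.3471, 0.2779, 0.026 ]), array([0.3182, 0.5118, 0.026 ])] [0.4976 0.4221 0.026 ]
[array([0.3931, 0.4627, 0.17  ]), array([0.5165, 0.4846, 0.17  ])]
```

Request:
{"api": "jog_arm", "payload": {
  "targets": [
    [0.9,2.1,0,-0.026,0,0.018,1],
    [0,0,2,0,0,0,1],
    [0,0,2.5,0,0,0,1],
    [0,0,2.5,0,0,0,1],
    [0,0,2.5,0,0,0,1],
    [0,0,2,0,0,0,1],
    [0,0,0,0,0,0,1]
  ]
}}

```text
t: 23.35
eef_pos: [0.4977, 0.3979, 0.1185]
ee_rot: [2.057, 2.365, -0.006]
ft_force: [-0.2, -0.4, -3.7]
opening: 0.0078
```

```bash
python3 -c "
from h import *
s=observe();to([.49,.412,.046],9)
cv2.imwrite('pics/w29.png',get_image('wrist')[:,:,::-1])
im=get_image('side')[:,:,::-1][180:400,180:420]
cv2.imwrite('pics/s29.png',cv2.resize(im,None,fx=2.7,fy=2.7,interpolation=cv2.INTER_CUBIC))
"
```

```text
t 23.35 pos [0.4977 0.3979 0.1185] az 7.96 open 0.007810497074526595 F [-0.1692 -0.351  -3.7334]
shift cm [ 1.5611 -0.5787  7.2355] turn [ 0.0018  0.0077 -0.0182]
```

View pics/s29.png

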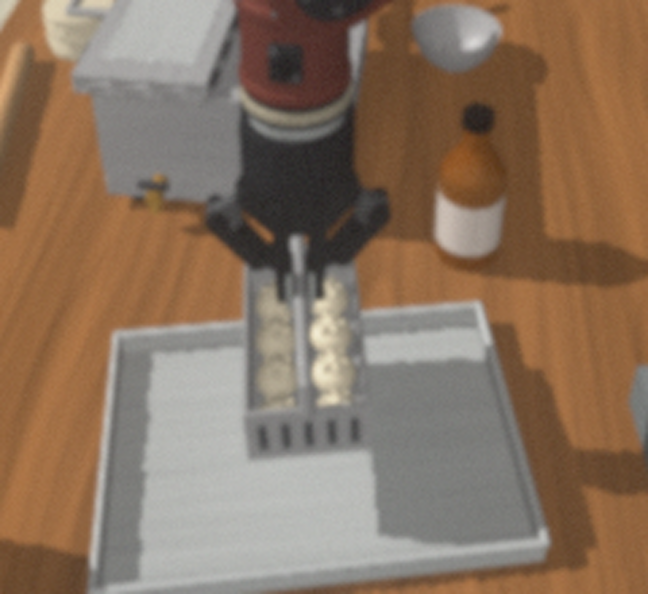

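View pics/w29.png

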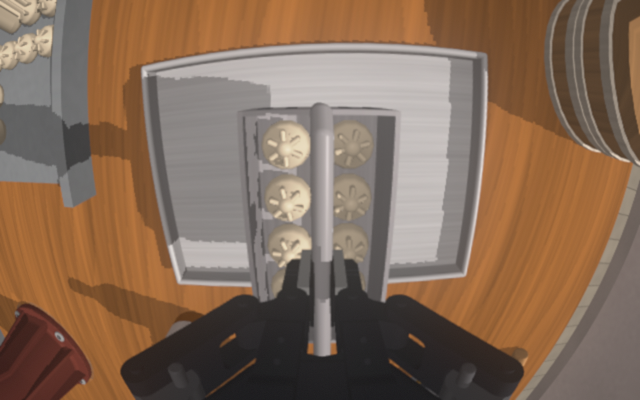

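Over the tray; centre it and go down in small steps.

Request:
{"api": "jog_arm", "payload": {
  "targets": [
    [1.6,-0.6,0.5,0,0.006,-0.018,1],
    [0.3,0,1.5,0,0,0,1],
    [0,0,1.5,0,0,0,1],
    [0,0,1.5,0,0,0,1],
    [0,0,0.5,0,0,0,1],
    [0,0,0,0,0,0,1]
  ]
}}

```text
t: 24.05
eef_pos: [0.4945, 0.4218, 0.0682]
ee_rot: [2.034, 2.386, 0.025]
ft_force: [-0.2, -0.2, -3.4]
opening: 0.0078
```

```bash
python3 -c "
from h import *
s=observe();to([.49,.412,.046],9)
im=get_image('side')[:,:,::-1][180:400,180:420]
cv2.imwrite('pics/s30.png',cv2.resize(im,None,fx=2.7,fy=2.7,interpolation=cv2.INTER_CUBIC))
"
```

```text
t 24.05 pos [0.4945 0.4218 0.0682] az 9.08 open 0.007750963209986941 F [-0.2234 -0.1914 -3.4227]
shift cm [-0.9055 -0.6375  2.2013] turn [ 0.0163 -0.0057  0.0015]
```

View pics/s30.png

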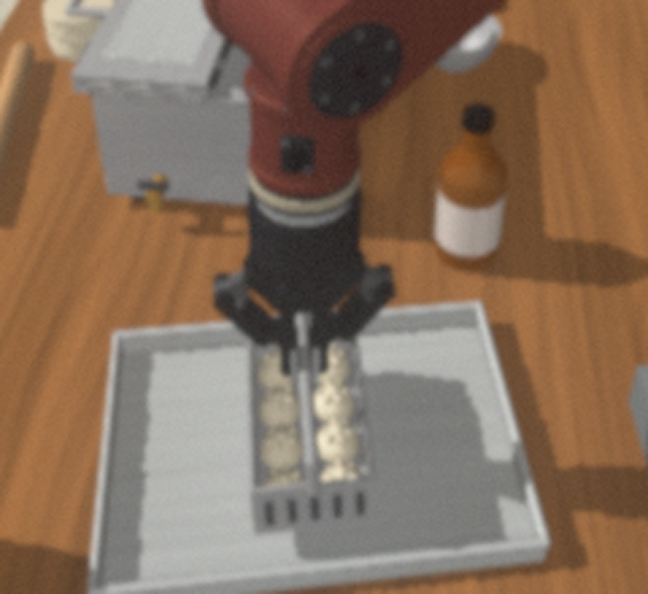

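Request:
{"api": "jog_arm", "payload": {
  "targets": [
    [-0.6,-0.4,0.5,0.016,-0.005,0,1],
    [0,0,0.6,0,0,0,1],
    [0,0,0.4,0,0,0,1],
    [0,0,0,0,0,0,1]
  ]
}}

```text
t: 24.5
eef_pos: [0.4925, 0.4147, 0.0532]
ee_rot: [-2.039, -2.39, -0.002]
ft_force: [-1.1, 0.5, -2.9]
opening: 0.0077
```

```bash
python3 -c "
from h import *
s=observe();to([.49,.412,.046],9)"
```

```text
t 24.5 pos [0.4925 0.4147 0.0532] az 9.05 open 0.00769547688401602 F [-1.0832  0.4581 -2.9308]
shift cm [-0.2273 -0.2866  0.7169] turn [ 0.0008 -0.0008  0.0009]
```

Request:
{"api": "jog_arm", "payload": {
  "targets": [
    [0,0,0.3,0,0,0,1],
    [0,0,0.25,0,0,0,1],
    [0,0,0.2,0,0,0,1],
    [0,0,0,0,0,0,1]
  ]
}}

```text
t: 24.9
eef_pos: [0.4933, 0.4154, 0.0463]
ee_rot: [2.039, 2.389, 0.005]
ft_force: [0.4, 0.1, -3.9]
opening: 0.008
```

```bash
python3 -c "
from h import *
s=observe();to([.49,.412,.046],9)"
```

```text
t 24.9 pos [0.4933 0.4154 0.0463] az 9.04 open 0.008035939598349168 F [ 0.4077  0.1124 -3.9399]
shift cm [-0.282  -0.3775  0.0286] turn [ 0.0027 -0.002   0.0007]
```

No contact yet (−3.9 N is the basket's weight); go on in 2 mm steps.

Request:
{"api": "jog_arm", "payload": {
  "targets": [
    [0,0,0.2,0,0,0,1],
    [0,0,0.2,0,0,0,1],
    [0,0,0,0,0,0,1]
  ]
}}

```text
t: 25.2
eef_pos: [0.4935, 0.4158, 0.0466]
ee_rot: [2.039, 2.39, 0.004]
ft_force: [-0.1, 0.7, -3.8]
opening: 0.0073
```

```bash
python3 -c "
from h import *
s=observe();to([.49,.412,.046],9)
im=get_image('side')[:,:,::-1][180:400,180:420]
cv2.imwrite('pics/s31.png',cv2.resize(im,None,fx=2.7,fy=2.7,interpolation=cv2.INTER_CUBIC))"
```

```text
t 25.2 pos [0.4935 0.4158 0.0466] az 9.07 open 0.007290783552492889 F [-0.0534  0.7314 -3.7676]
shift cm [-0.3158 -0.4054  0.0556] turn [ 0.0023 -0.0014  0.0013]
```

View pics/s31.png

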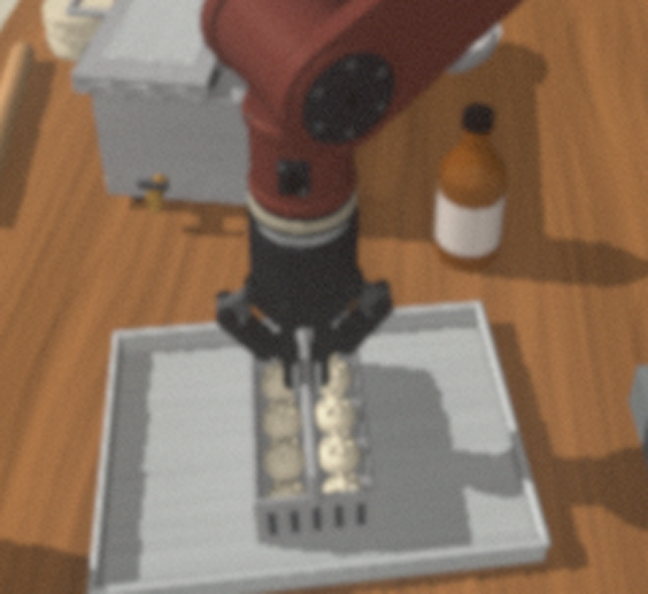

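Request:
{"api": "jog_arm", "payload": {
  "targets": [
    [0,0,0.5,0,0,0,1],
    [0,0,0.4,0,0,0,1],
    [0,0,0,0,0,0,1]
  ]
}}

```text
t: 25.55
eef_pos: [0.4933, 0.4164, 0.0464]
ee_rot: [-2.038, -2.39, 0.0]
ft_force: [-0.3, -0.2, -4.4]
opening: 0.0074
```

```bash
python3 -c "
from h import *
s=observe();to([.49,.412,.046],9)"
```

```text
t 25.55 pos [0.4933 0.4164 0.0464] az 9.11 open 0.007410395109266301 F [-0.3339 -0.2145 -4.4141]
shift cm [-0.3857 -0.3967  0.0449] turn [-0.0005 -0.0005  0.0019]
```

```bash
python3 -c "
from h import *
s=observe();print(s['qpos'],s['tau'],s['moment'],s['qvel'])"
```

```text
[0.5921 0.4214 1.662  0.0008 1.0585 0.4328] [  0.0283 -47.1348 -28.4487  -0.037    0.1839   0.003 ] [ 0.0088 -0.0508 -0.0109] [ 0.0031 -0.0228 -0.0136  0.0017  0.0473  0.0007]
```

Request:
{"api": "jog_arm", "payload": {
  "targets": [
    [0,0,0.5,0,0,0,1]
  ]
}}

```text
t: 25.65
eef_pos: [0.4928, 0.417, 0.0452]
ee_rot: [-2.037, -2.389, 0.003]
ft_force: [-16.5, -7.4, 32.6]
opening: 0.0073
```

Request:
{"api": "jog_arm", "payload": {
  "targets": [
    [0,0,0.5,0,0,0,1]
  ]
}}

```text
t: 25.75
eef_pos: [0.4924, 0.4169, 0.0451]
ee_rot: [-2.036, -2.389, 0.007]
ft_force: [-12.3, -10.0, 27.8]
opening: 0.0079
```

```bash
python3 -c "
from h import *
s=observe();to([.49,.412,.046],9);print(s['qpos'])"
```

```text
t 25.75 pos [0.4924 0.4169 0.0451] az 9.13 open 0.007852863411356683 F [-12.3086  -9.9718  27.7945]
shift cm [-0.4425 -0.318  -0.0851] turn [-0.0053  0.0009  0.0023]
[0.593  0.4254 1.6592 0.0017 1.0622 0.4328]
```

Request:
{"api": "jog_arm", "payload": {
  "targets": [
    [0,0,0.1,0,0,0,0.75],
    [0,0,0,0,0,0,0.7],
    [0,0,0,0,0,0,0.6],
    [0,0,0,0,0,0,0.55]
  ]
}}

```text
t: 26.15
eef_pos: [0.495, 0.4187, 0.0459]
ee_rot: [-2.037, -2.39, -0.004]
ft_force: [0.9, 0.3, 0.6]
opening: 0.0383
```

```bash
python3 -c "
from h import *
s=observe();to([.49,.412,.046],9)
cv2.imwrite('pics/w32.png',get_image('wrist')[:,:,::-1])"
```

```text
t 26.15 pos [0.495  0.4187 0.0459] az 9.13 open 0.03825751106684349 F [0.8629 0.3482 0.5854]
shift cm [-0.5788 -0.6031 -0.0077] turn [ 0.0011 -0.0022  0.0022]
```

View pics/w32.png

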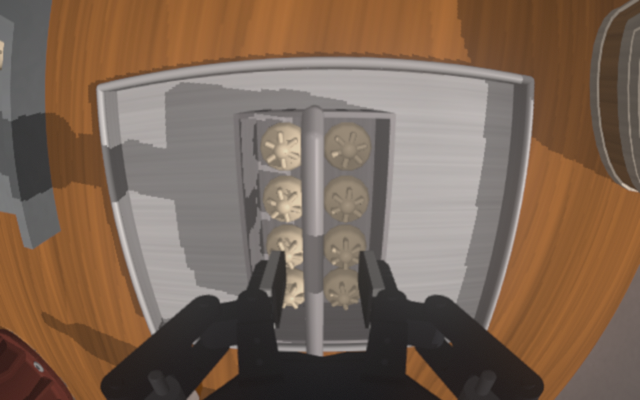

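Basket released and standing inside the tray; centre the fingers about the bar and retreat upward.

Request:
{"api": "jog_arm", "payload": {
  "targets": [
    [0,-0.3,-1.5,0,0,0,0.55],
    [0,0,-3,0,0,0,0.55],
    [0,0,-4,0,0,0,0.55],
    [0,0,-4,0,0,0,0.55],
    [0,0,-4,0,0,0,0.55],
    [-1,0,-3,0,0,0,0.55],
    [-2,-3,-2,0,0,0,0.55],
    [-2,-4,-1,0,0,0,0.55],
    [-2,-4,0,0,0,0,0.55],
    [0,0,0,0,0,0,0.55]
  ]
}}

```text
t: 27.2
eef_pos: [0.3891, 0.3274, 0.2835]
ee_rot: [-2.037, -2.39, -0.0]
ft_force: [-0.8, 1.4, 0.3]
opening: 0.0386
```

```bash
python3 -c "
from h import *
s=observe();to(s['eef_pos'])
cv2.imwrite('pics/w33.png',get_image('wrist')[:,:,::-1])
cv2.imwrite('pics/s33.png',get_image('side')[:,:,::-1])
cv2.imwrite('pics/t33.png',get_image('top')[:,:,::-1])"
```

```text
t 27.2 pos [0.3891 0.3274 0.2835] az 9.13 open 0.03855095080450127 F [-0.7959  1.356   0.3491]
shift cm [0. 0. 0.] turn [-0.001  -0.0011 -0.    ]
```

View pics/s33.png

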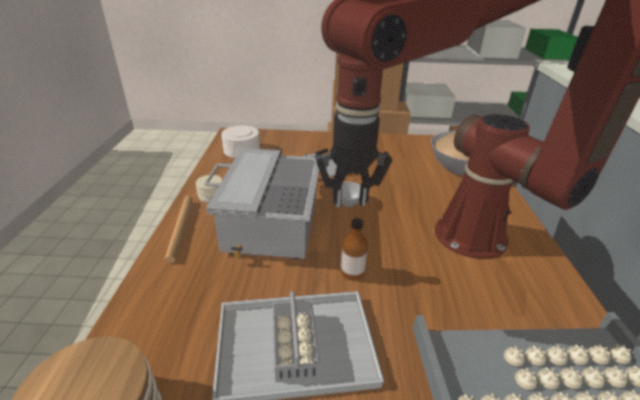

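View pics/t33.png

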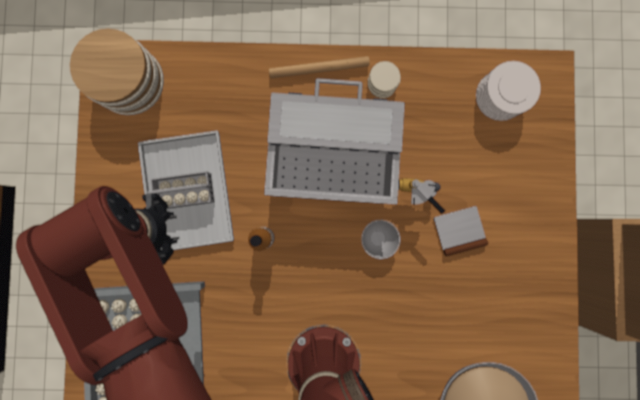

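View pics/w33.png

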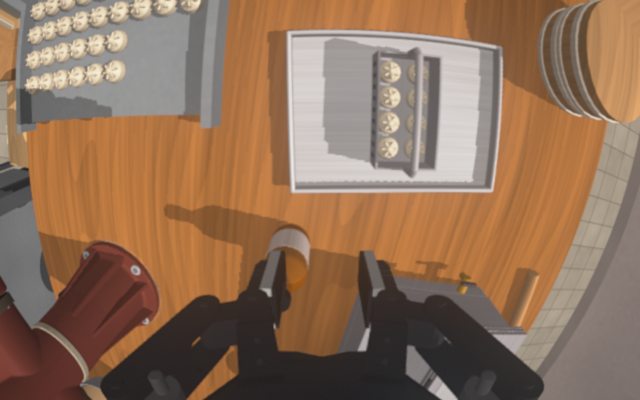

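```bash
python3 -c "
from h import *
print(proj('top',[.7665,-.021,.168]),proj('top',[.7665,-.021,.19]))
a=cv2.imread('pics/top0.png');b=cv2.imread('pics/t33.png')
for n,(x0,x1,y0,y1) in dict(bottle=(243,277,220,255),bowl=(355,405,215,262),scraper=(430,492,203,258)).items():
  t=a[y0:y1,x0:x1];r=cv2.matchTemplate(b[y0-8:y1+8,x0-8:x1+8],t,cv2.TM_CCOEFF_NORMED);print(n,cv2.minMaxLoc(r)[1],np.array(cv2.minMaxLoc(r)[3])-8)
cv2.imwrite('pics/t33c.png',cv2.resize(b[60:230,250:470],None,fx=3.4,fy=3.4,interpolation=cv2.INTER_CUBIC))
"
```

```text
[338.779   82.3427] [339.3629  79.1111]
bottle 0.9987161159515381 [0 0]
bowl 0.9911025762557983 [0 0]
scraper 0.963292121887207 [0 0]
```

View pics/t33c.png

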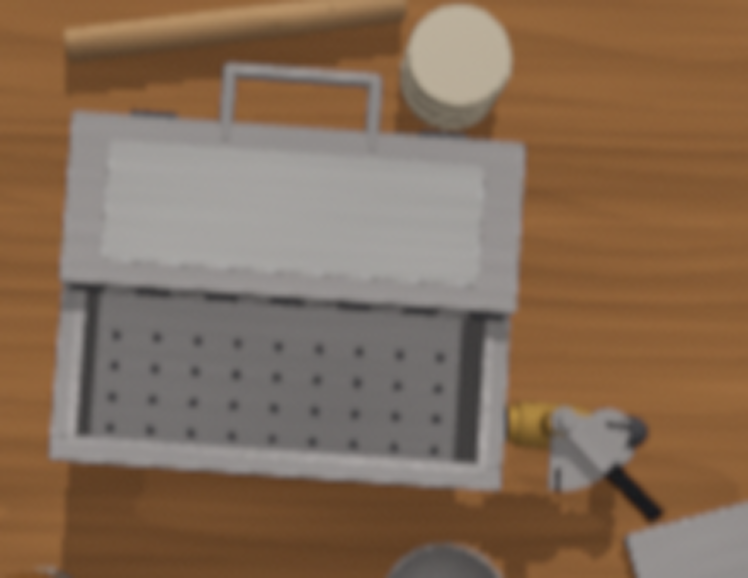

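```bash
python3 -c "
from h import *
q=[.596,-.0135,-.0447]
def W(x,y,z):return np.r_[np.array(q[:2])+R.from_euler('z',q[2]).as_matrix()[:2,:2]@[x,y],z]
f=4;x0,y0=195,130
b=cv2.imread('pics/s33.png')[130:270,195:335];b=cv2.resize(b,None,fx=f,fy=f,interpolation=cv2.INTER_CUBIC)
for z,c in ((.163,(0,255,0)),(.171,(0,0,255))):
  for y in (.17,-.17):
    for x in (0,.13):
      p=(proj('side',W(x,y,z))-[x0,y0])*f+f/2;cv2.circle(b,tuple(int(v) for v in p),3,c,1)
for z in (.168,.180):
  p=(proj('side',W(.17,0,z))-[x0,y0])*f+f/2;cv2.circle(b,tuple(int(v) for v in p),3,(255,0,0),1)
cv2.imwrite('pics/s33c.png',b)
"
```

```text
(no output)
```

View pics/s33c.png

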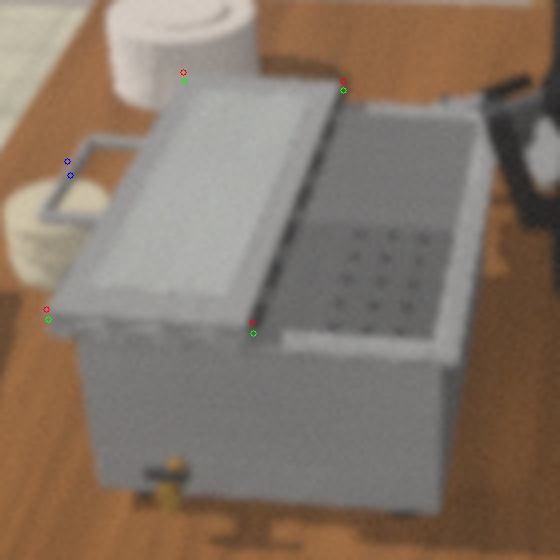

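```bash
python3 -c "
from station import *
print(observe()['t']);print(job_done())"
```

```text
27.35
the job is handed in; nothing more can be done
None
```

I turned the steam down to low first, then folded the front cover over onto the rear half. The basket went upright by its handle into the drip tray and was lowered until it touched before I let go. I handed the job in at 27.4 s with the gripper clear of everything; it returned no verdict.

**What the last checks showed:**
- **Lever:** I measured 43.6° against 45° for the middle mark, about 1.4° short. I left it there.
- **Cover:** It lies flat to within a few millimetres. The folded corners and bar sit where they should in the side view. In the top view the bar is about 1 pixel off, which is within the fit error.
- **Basket:** It stands flat near the middle of the tray in all three views.
- **Bystanders:** The bowl, scraper and sauce bottle match their first top picture with no pixel shift.

**What failed or disagreed:**
- **Lever grip:** The first attempt closed above the lever without touching it. In the side and wrist pictures the fingertips sat about 28 mm above the reported TCP. I used that offset for every later grasp, and each of them held.
- **Contact forces:** Seating the cover peaked at about 38 N vertically (about 45 N in all) at the wrist, and setting the basket down at about 33 N (about 37 N in all). The force went through the fingers on the bar and the handle. At the set-down, the basket sank only when I commanded larger steps, so it was pressed briefly onto the tray.

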